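# Hang a flow cell in the ratchet clamp and hold it gently clamped

### The job

Hang the flow cell by its eye on the peg of the bench clamp and let go of it. Then, working the clamp only by its red-padded trigger, pump the trigger until the rubber jaw pad presses the cell against the blue anvil and the edge of the dark sleeve stands on the green band (white band gone in, red band still out), without crushing the cell. Finish while still holding the trigger pressed down at that point, and leave the small amber bottle in front of the clamp undisturbed.

Things in the scene. Friction and masses are not known exactly. Their poses are not given: they have to be found in the camera images.
- cell_center (a point): centre (half-way up) of the loose flow cell: a flat upright aluminium frame with a glass window below and an 18 mm round eye above, 18 (x, thickness) x 46 (y, width) x 78 mm (z, height), 140 g, standing on the worktop on its lower edge at the start, both faces alike. Take it by its two narrow sides, 46 mm apart along its y axis. Axes: x through the thickness (the eye runs along x), y across the width, z up.
- cell_eye (a point): centre of the flow cell's eye (18 mm diameter, straight through the 18 mm thickness along x), 23 mm above cell_center; same axes
- flow_cell: the flow cell as a whole; origin at the centre of its underside, axes as cell_center
- clamp: grey and blue bench clamp, fixed to the worktop; base plate 300 x 72 x 10 mm, origin at the centre of the base's underside. Its x axis is the way the jaw travels, towards the anvil; z up. The jaw axis runs along x at 66 mm height. Blue anvil: upright plate 40 mm wide and 122 mm high, its face at x = +115 mm. Blue housing from x = -101 to -23 mm, 40 mm wide, 132 mm high. Behind it the trigger lever.
- peg (a point): point on the axis of the straight part of the clamp's horizontal steel peg (clamp x = 102 mm, height 108 mm); axes as the clamp. Peg diameter 8 mm; it sticks out from the anvil face (13 mm further along +x) towards the jaw; its tip lies 16 mm from this point along -x and is turned up so that it reaches 6 mm above the peg's axis. A hung cell's eye centre lies 5 mm below this axis, and its underside 41 mm above the worktop.
- jaw_pad: round black rubber jaw pad, 28 mm diameter, that presses on the cell
- pad_face (a point): centre of the pad's front face, 66 mm above the worktop; axes as the clamp, the pad moves along +x. With the cell hung flat on the anvil the pad meets it at clamp x = 97 mm
- spring_travel (a joint): how far the pad's spindle is pushed back into the dark sleeve, in m: 0 free, spring of 0.6 N per mm, end stop at 0.021. Bands on the spindle from the sleeve to the pad: white 4 mm, green 10 mm, red 8 mm, so the sleeve edge stands on green from 0.004 to 0.014
- rod_travel (a joint): advance of the toothed rod that carries sleeve and pad, in m (0 to 0.09). It moves forward with the trigger's down-stroke and the ratchet (8 mm teeth) stops it going back, apart from up to one tooth when loaded
- jaw_rod: the toothed steel rod with its dark sleeve, spindle and pad; axes as the clamp
- trigger_angle (a joint): trigger lever, rad: 0 up at rest (a spring returns it), 0.42 fully down. The down-stroke drives the rod 43 mm per rad (18 mm for a full stroke, less up to 8 mm of free play before the next tooth is caught). It is pressed downwards at its red pad and takes about 3 N, rising to about 8 N while clamping (a little more when pressed fast, it is damped)
- trigger: dark steel trigger lever with a red thumb pad (42 x 30 mm) on top of its rear end; origin at its pivot, x as the clamp at rest
- press_point (a point): centre of the red pad's top face, where to press. The lever's pivot lies at clamp x = -61.5 mm, height 119 mm; this point is 95 mm from it, about 167 mm above the worktop at rest and about 130 mm fully down. The pad's top face is a plane along the lever, 10.5 mm off the line from the pivot; at rest it slopes up to the rear by 0.42 rad, fully down it is level
- amber_bottle: small amber dropper bottle with a green cap, 28 mm diameter, 69 mm high; bystander, origin at its underside
Things that resemble listed ones, but are neither listed nor needed, are in the scene too. What is shaped like the flow_cell but yellow is not meant.

How it is judged:
On the way, in this order (a step that is already met when the one before it is completed fails the run):
1. the flow cell hangs by its eye on the peg, let go (x of cell_eye in the frame of peg between -0.012 and 0.01 m and y of cell_eye in the frame of peg between -0.007 and 0.007 m and z of cell_eye in the frame of peg between -0.009 and 0.002 m and contact force between flow_cell and the arm below 0.1 N and contact force between flow_cell and the fingers below 0.1 N and contact force between flow_cell and jaw_pad below 0.2 N), for 0.3 s.
2. the jaw pad presses on the cell (contact force between flow_cell and jaw_pad above 1 N and value of joint spring_travel above 0.002 m), for 0.1 s.
At the end, for the whole second after the job is handed in: Cell hangs by its eye on the peg (within 7 mm sideways), flat on the anvil (7 degrees), still, not touched by the robot; jaw pad presses it with 1 to 11 N, spindle pushed in 3.5 to 14.5 mm (sleeve edge on green); the robot still presses the red pad (over 0.5 N), trigger at least 0.04 rad down (x of cell_eye in the frame of peg between -0.004 and 0.01 m and y of cell_eye in the frame of peg between -0.007 and 0.007 m and z of cell_eye in the frame of peg between -0.009 and 0.002 m and angle between the x axis of flow_cell and the x axis of clamp, either way round below 0.12 rad and contact force between flow_cell and the arm below 0.1 N and contact force between flow_cell and the fingers below 0.1 N and value of joint spring_travel between 0.0035 and 0.0145 m and contact force between flow_cell and jaw_pad between 1 and 11 N and value of joint trigger_angle above 0.04 rad and (contact force between trigger and the arm above 0.5 N or contact force between trigger and the fingers above 0.5 N) and linear speed of flow_cell below 0.02 m/s); the arm keeps its last pose, push and grip.
It fails at once if the cell is crushed: spindle pushed in beyond 18 mm or more than 14 N between pad and cell (value of joint spring_travel above 0.018 m or contact force between flow_cell and jaw_pad above 14 N).
It fails at once if the robot pushes the rod or jaw itself (over 2 N) in place of the trigger (contact force between jaw_rod and the arm above 2 N or contact force between jaw_rod and the fingers above 2 N).
It fails at once if the amber bottle is moved by more than 25 mm (distance of amber_bottle from where it was at the start of the episode above 0.025 m).
It also fails if it takes over 59 s, if anything falls off the work surface, if the arm or the gripper's body presses on something with over 40 N, if the wrist force passes 120 N, or if a joint passes its speed limit or range.

### The arm

A 6-joint arm with a two-finger parallel gripper is mounted at the origin on a cart in front of the work surface, level with it; the furniture and walls round the work are solid. World frame = base frame: x ahead of the robot, y to its left, z up, the work surface at z = 0. Lengths are in m, angles in rad, forces in N, time in s.
With the tool pointing down it reaches from about 0.35 to 0.875 m from the base axis. Payload 15.5 kg.
Tool frame: the origin (TCP) lies at the very end of the fingers, on their centre line; the grasp point (between the pads) lies 19 mm behind it (r.pinch_z is the distance from the TCP to the grasp point, in m); z points along the fingers, y is the direction in which the jaws open and shut (so a half turn about z gives the same grasp; the last joint's range is limited). The gripper opens to 85 mm and grips with 20 to 120 N. Pads are 22 mm wide; open, the fingers measure 114 mm over their backs; the gripper's body (76 mm by 85 mm) begins 54 mm behind the grasp point. The pads swing forward as they close: fully open they stand 13 mm farther back than shut.
Start: joints at [1.153, 0.494, 1.345, -0, 1.302, -0.096], TCP at [0.198, 0.593, 0.231] pointing down, gripper open.
Joint ranges: [-2.91, 2.91], [-0.82, 2.16], [0.22, 2.67], [-1.22, 4.37], [0.12, 2.79], [-3.08, 3.08]. Speed limits (rad/s): [1.89, 1.89, 2.57, 3.01, 3.01, 3.01].

### API

Orientations are given as a unit quaternion [w, x, y, z].
In Python, from rig import r, eyes, find_in, silhouettes, tip_of gives the robot as it stands. The module is installed in compiled form; this text tells all that it offers.
- The arm moves only by the tool carry_out, never from a script. Its argument "deltas" is one flat list of numbers, 7 for each row, row after row: the shift along the tool's x, y, z in cm, then the turn, a rotation vector about the tool's x, y, z in rad, then the finger opening in cm, from 0 to 8.54. A call has exactly 5 rows; each row shifts and turns the pose as measured when the row begins, along the tool's axes as they then stand; what a row does not reach is not made up. A row lasts 1/10 s, in which the tool goes at most 50 mm and 8.59 degrees, less where a joint would pass 70% of its speed; a pose out of reach is approached as far as the arm can. A call is refused whole if a number of a shift passes 5 or a number of a turn 0.15, either way. A call with a gripper value outside its range is refused whole. The fingers move at their own pace and stop on an object; the grip force is fixed at half the most. Time passes only in rows, so rows that do not move let the fingers close, or fill a call up. It gives the time, the measured TCP pose, the force and the opening at its end, in the units of the state.
- r.get_state(): the state, without advancing time (a new reading comes with each control period).
- eyes.read_camera(name): name is "scene" or "top" or "wrist"; returns a dict with "pixels" (420x560x3 uint8, red, green, blue), "camera_matrix" (3x3 intrinsics, pixels), "k1" (the pictures are not rectified: a ray, as slopes to the right and down, at radius r is drawn at 1 + k1 r^2 times it, then the intrinsics apply), "cam_to_world" (4x4, takes a point from camera to world coordinates). Camera axes: x right, y down, z forward; pixel columns grow to the right and rows downward; lengths in m; the calibration is good to about 2 mm. A picture is of the moment at which its call begins. There is no depth.
- r.close_job(): hands the job in, once; it reports no verdict.
Trained networks look in the newest picture that a camera, given by its name, has taken for a name from the list of things; names that differ only in an ending like _2 or _b are one class to them, and where a whole thing is asked for, a point or a joint stands for the part that bears it (a point fixed in the world has none). Each returns a list of dicts, best first, with "confidence" (0 to 1); they miss things now and then, are a little off and sometimes report something else, mostly with a low value. They report only what shows in the picture. A call takes as long as a camera call. They do not tell look-alikes from the thing itself.
- find_in(camera, target): "point" ([column, row] in pixels, amid what is visible of it).
- silhouettes(camera, target): "region" (420x560 bool, what is visible of it) and "point" ([column, row] in pixels, amid what is visible of it).
- tip_of(camera, target): "point" ([column, row] in pixels: a listed point, or the origin of a listed thing).
The state is a dict: "clock": time; "qpos": joint angles; "dq": joint speeds; "joint_torque": joint torques, N m; "ee_pos": TCP position; "ee_rot": TCP orientation; "ft_force": force on the tool from outside, world axes, zero at the start; "moment": the same for the moment, N m; "finger_gap": finger opening in m.
Only numpy, scipy, OpenCV 4.12 (cv2) and the standard library are available. Lean on these libraries where they do the work, as an engineer would, in place of code of your own. Each camera call takes 0.05 s, during which the arm holds its last target.

## Working session

There is one attempt and no reset: what is moved stays moved. The work goes in short steps, Python scripts to look and compute and a tool call to move; the robot and the scene stay as the last step left them, time stands still between calls to the robot, and variables do not carry over. Pictures are saved under pics/ and viewed, and the job is handed in when it is done.

Besides the shell and the picture viewer there is one more tool, called by a JSON object that holds its "op" and its "data". carry_out: Moves the arm, as the interface text tells. Its arguments: {"type":"object","properties":{"deltas":{"type":"array","items":{"type":"number"}}},"required":["deltas"]}

```bash
mkdir -p pics; ls; cat > h.py <<'E'
import numpy as np, cv2
from rig import r, eyes, find_in, silhouettes, tip_of
def shot(c,name=None):
    d=eyes.read_camera(c)
    if name: cv2.imwrite('pics/'+name+'.png',d['pixels'][:,:,::-1])
    return d
def ray(d,p):
    K=d['camera_matrix'];k=d['k1']
    u=np.array([(p[0]-K[0,2])/K[0,0],(p[1]-K[1,2])/K[1,1]])
    s=u.copy()
    for _ in range(30): s=u/(1+k*(s@s))
    T=d['cam_to_world'];v=T[:3,:3]@np.array([s[0],s[1],1]);return T[:3,3],v/np.linalg.norm(v)
def at_z(d,p,z):
    o,v=ray(d,p);return o+v*(z-o[2])/v[2]
def tri(l):
    A=np.zeros((3,3));b=np.zeros(3)
    for d,p in l:
        o,v=ray(d,p);M=np.eye(3)-np.outer(v,v);A+=M;b+=M@o
    X=np.linalg.solve(A,b)
    return X,[float(np.linalg.norm((np.eye(3)-np.outer(ray(d,p)[1],ray(d,p)[1]))@(X-ray(d,p)[0]))) for d,p in l]
def proj(d,X):
    T=d['cam_to_world'];c=T[:3,:3].T@(np.asarray(X)-T[:3,3]);s=c[:2]/c[2];s=s*(1+d['k1']*(s@s))
    K=d['camera_matrix'];return np.array([K[0,0]*s[0]+K[0,2],K[1,1]*s[1]+K[1,2]])
E
python3 - <<'E'
from h import *
np.set_printoptions(precision=4,suppress=True)
D={}
for c in ['scene','top','wrist']:
    d=shot(c,c+'0');D[c]=d;print(c,d['cam_to_world'],d['k1'],d['camera_matrix'][0])
for t in ['cell_center','cell_eye','flow_cell','clamp','peg','pad_face','press_point','trigger','amber_bottle']:
    for c in D:
        for q in tip_of(c,t)[:3]: print(t,c,np.round(q['point'],1),round(q['confidence'],2), at_z(D[c],q['point'],{'cell_center':.039,'cell_eye':.062,'peg':.108,'pad_face':.066,'press_point':.167,'trigger':.119}.get(t,0)))
print(r.get_state())
E
```

```text
pics
scene [[ 0.8634 -0.2726  0.4246  0.0247]
 [-0.5046 -0.4623  0.7291 -0.7326]
 [-0.0025 -0.8437 -0.5367  0.7468]
 [ 0.      0.      0.      1.    ]] 0.04442633601298896 [479.5573   0.     279.2466]
top [[ 0.0294 -0.9912  0.1293  0.3562]
 [-0.9996 -0.0288  0.0062  0.0854]
 [-0.0024 -0.1294 -0.9916  1.2158]
 [ 0.      0.      0.      1.    ]] -0.043904083159625615 [484.6981   0.     281.9046]
wrist [[ 0.3162  0.9057  0.2823  0.1246]
 [ 0.9487 -0.3014 -0.0958  0.6175]
 [-0.0017  0.2981 -0.9545  0.374 ]
 [ 0.      0.      0.      1.    ]] -0.010687940016180094 [308.3486   0.     280.5817]
cell_center scene [190.  200.6] 0.77 [0.3733 0.3535 0.039 ]
cell_center scene [218.2 206.2] 0.76 [0.4284 0.2884 0.039 ]
cell_center scene [226.7 187.6] 0.72 [0.4897 0.3657 0.039 ]
cell_center top [169.2 261.3] 0.84 [0.367  0.3614 0.039 ]
cell_center top [175.3 219.8] 0.71 [0.4683 0.3523 0.039 ]
cell_center top [206.4 236.5] 0.66 [0.4297 0.2741 0.039 ]
cell_center wrist [118.7 398.8] 0.59 [0.4198 0.2757 0.039 ]
cell_eye scene [225.1 183.9] 0.8 [0.4793 0.3507 0.062 ]
cell_eye scene [221.  201.8] 0.78 [
[... 1309 characters left out ...]
.119 ]
trigger top [344.  168.5] 0.67 [ 0.5908 -0.0485  0.119 ]
trigger top [205.4 234.9] 0.64 [0.4283 0.2637 0.119 ]
amber_bottle scene [274.  274.7] 0.61 [0.4424 0.0101 0.    ]
amber_bottle top [311.3 236.1] 0.53 [0.441  0.0169 0.    ]
{'clock': 1.5, 'qpos': array([ 1.1535,  0.4936,  1.3455,  0.    ,  1.3025, -0.0955]), 'dq': array([-0.0003, -0.0001,  0.0006, -0.0006, -0.0006, -0.0007]), 'joint_torque': array([  0.0005, -88.2014, -38.4265,  -0.0001,   0.0009,  -0.0001]), 'ee_pos': array([0.1977, 0.593 , 0.2313]), 'ee_rot': array([0.    , 0.1602, 0.9871, 0.    ]), 'ft_force': array([-0.9125, -0.7081,  0.8098]), 'moment': array([ 0.0489,  0.0025, -0.0734]), 'finger_gap': 0.08554934161622016}
```

```bash
python3 - <<'E'
import cv2
for c,(x,y,w,h) in {'scene':(150,140,280,180),'top':(140,120,280,180)}.items():
    im=cv2.imread(f'pics/{c}0.png');cv2.imwrite(f'pics/{c}0c.png',cv2.resize(im[y:y+h,x:x+w],None,fx=2.85,fy=2.85,interpolation=cv2.INTER_CUBIC))
E
```

```text
(no output)
```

View pics/scene0c.png

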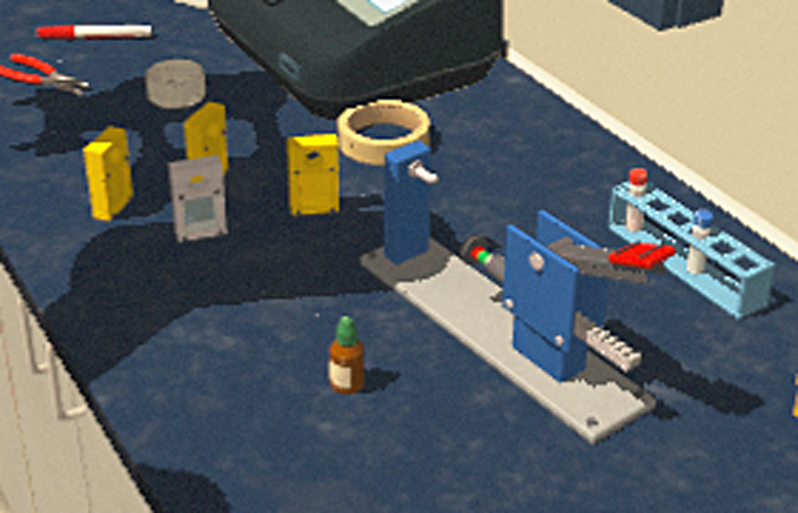

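View pics/top0c.png

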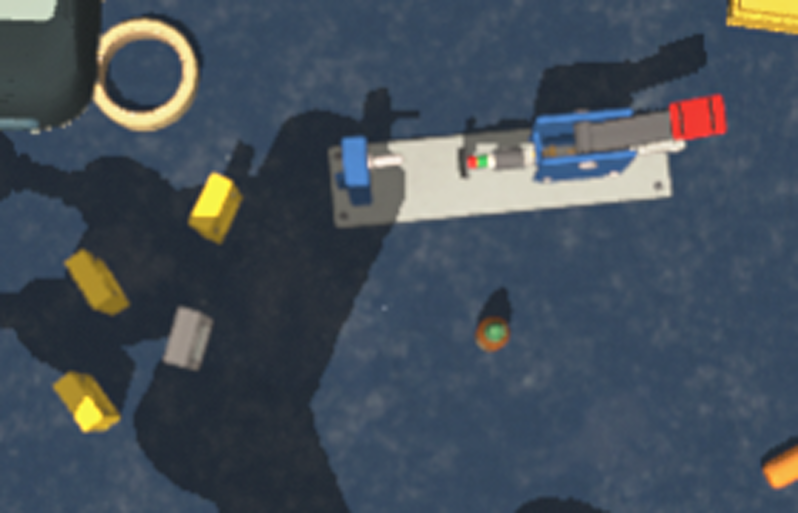

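View pics/wrist0.png

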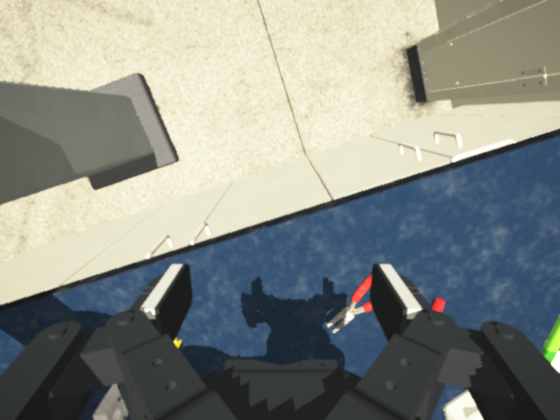

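View pics/scene0.png

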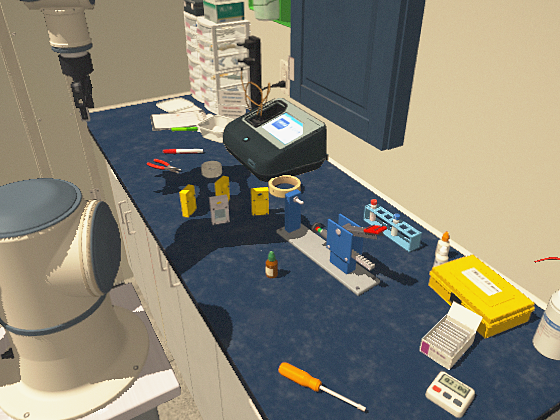

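The grey cell stands at about crop (190,338) in the top view and (200,200) in the scene view, with yellow look-alikes around it. The anvil with the peg is on the left (+y) side of the clamp. I'll fit the poses by silhouette.

```bash
cat > fit.py <<'E'
from h import *
from scipy.optimize import minimize
def box(cx,cy,cz,sx,sy,sz):
    return np.array([[cx+a*sx/2,cy+b*sy/2,cz+c*sz/2] for a in(-1,1) for b in(-1,1) for c in(-1,1)])
def place(P,x,y,yaw,z=0):
    c,s=np.cos(yaw),np.sin(yaw);return P@np.array([[c,s,0],[-s,c,0],[0,0,1]])+[x,y,z]
def mask(d,boxes,pose,S=4):
    m=np.zeros((420*S,560*S),np.uint8)
    for b in boxes:
        q=np.array([proj(d,X) for X in place(b,*pose)])
        h=cv2.convexHull(((q+.5)*S).astype(np.float32)).astype(np.int32)
        cv2.fillConvexPoly(m,h,255)
    return cv2.resize(m,(560,420),interpolation=cv2.INTER_AREA)/255.
def fit(views,boxes,p0,step=(.01,.01,.15)):
    def f(p):
        s=0
        for d,R in views:
            m=mask(d,boxes,p); s+=1-np.minimum(m,R).sum()/np.maximum(m,R).sum()
        return s
    best=None
    for k in (0,1,-1):
        q=np.array(p0,float);q[2]+=k*.3
        sim=np.vstack([q]+[q+np.eye(3)[i]*step[i] for i in range(3)])
        o=minimize(f,q,method='Nelder-Mead',options=dict(initial_simplex=sim,xatol=1e-4,fatol=1e-4))
        if best is None or o.fun<best.fun: best=o
    return best.x,best.fun/len(views)
CELL=[box(0,0,.039,.018,.046,.078)]
E
python3 - <<'E'
from fit import *
np.set_printoptions(precision=4,suppress=True)
V={c:shot(c) for c in('scene','top')}
vs=[]
for c in V:
    best=None
    for s in silhouettes(c,'flow_cell'):
        p=at_z(V[c],s['point'],.039);m=V[c]['pixels'][s['region']].mean(0)
        print(c,s['point'],s['confidence'],s['region'].sum(),p[:2],m)
        if np.hypot(*(p[:2]-[.43,.277]))<.03 and best is None: best=s
    if best: vs.append((V[c],best['region'].astype(float)))
    cl=silhouettes(c,'clamp')
    for s in cl: print('clamp',c,s['point'],s['confidence'],s['region'].sum())
for yaw0 in(1.5,):
    print(fit(vs,CELL,[.43,.277,1.9]),[fit([v],CELL,[.43,.277,1.9]) for v in vs])
E
cat > clampfit.py <<'E'
from fit import *
def base(d):
    return [proj(d,X) for X in place(box(0,0,.005,.3,.072,.01),*P)]
E
python3 - <<'E'
import cv2
im=cv2.imread('pics/top0.png');cv2.imwrite('pics/t0b.png',cv2.resize(im[150:210,245:405],None,fx=5,fy=5,interpolation=cv2.INTER_CUBIC))
im=cv2.imread('pics/scene0.png');cv2.imwrite('pics/s0b.png',cv2.resize(im[180:300,270:400],None,fx=5,fy=5,interpolation=cv2.INTER_CUBIC))
E
```

```text
scene [189.3, 198.7] 0.83 384 [0.3753 0.3638] [181.7135 146.4948  10.3646]
scene [223.2, 209.9] 0.73 504 [0.4324 0.265 ] [133.9246 124.2183 110.9048]
scene [368.2, 229.6] 0.72 391 [ 0.7083 -0.0011] [141.3504  71.8056  64.8031]
scene [261.1, 199.8] 0.69 455 [0.5436 0.2579] [180.2857 145.611   11.9956]
scene [224.4, 184.7] 0.58 257 [0.4909 0.384 ] [156.7977 123.1167  13.5953]
clamp scene [336.1, 239.6] 0.83 4724
top [208.8, 239.2] 0.78 214 [0.4234 0.2679] [143.     135.0748 126.8832]
top [176.5, 218.8] 0.69 258 [0.4708 0.3495] [152.6085 125.1008  41.7054]
top [215.4, 192.3] 0.69 228 [0.5391 0.2572] [197.4912 178.7149  54.5789]
top [171.8, 260.3] 0.62 295 [0.3696 0.3553] [173.0678 149.9831  50.7322]
clamp top [322.5, 178.8] 0.84 3857
(array([0.4247, 0.2736, 1.2763]), np.float64(0.12418472908337397)) [(array([0.426 , 0.2744, 1.2891]), np.float64(0.05854686749879978)), (array([0.423 , 0.2749, 1.2893]), np.float64(0.15594143684031325))]
```

View pics/t0b.png

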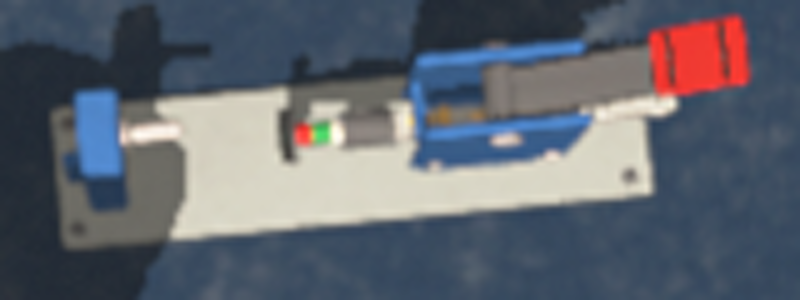

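View pics/s0b.png

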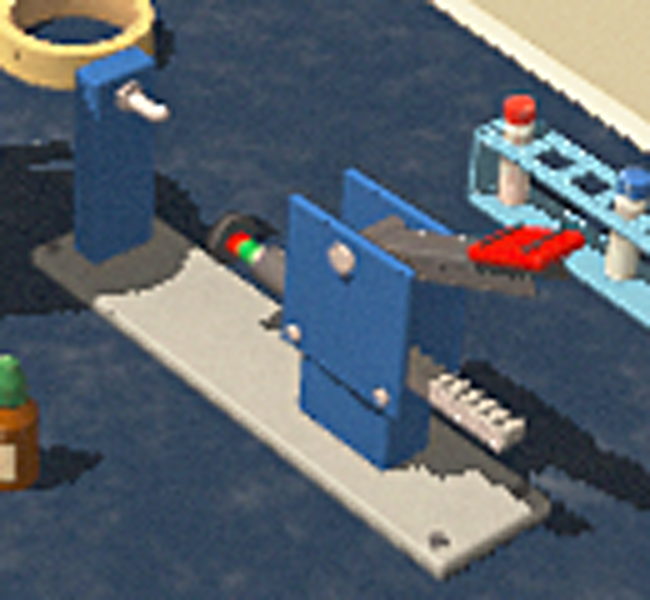

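```bash
cat > cl.py <<'E'
from fit import *
from scipy.optimize import least_squares
np.set_printoptions(precision=4,suppress=True)
V={c:shot(c) for c in('scene','top')}
T=lambda x,y:(x/5+245,y/5+150); S=lambda x,y:(x/5+270,y/5+180)
C=[('top',(.15,-.036,.01),T(50,108)),('top',(.15,.036,.01),T(64,247)),('top',(-.15,.036,.01),T(653,192)),
('top',(.115,-.02,.122),T(118,91)),('top',(.115,.02,.122),T(121,176)),
('scene',(.15,.036,.01),S(32,253)),('scene',(-.15,.036,.01),S(437,568)),('scene',(-.15,-.036,.01),S(548,496)),
('scene',(-.1434,0,.167),(375.6,224.8)),('top',(-.1434,0,.167),(387.7,158.9)),('scene',(.102,0,.108),(298.4,199.7)),
('scene',(-.023,.02,.132),S(290,195)),('scene',(-.101,.02,.132),S(412,272)),
('top',(.086,0,.112),T(180,131))]
f=lambda p:np.concatenate([proj(V[c],place(np.array([X]),*p)[0])-q for c,X,q in C])-.0
def full(C):
    g=lambda p:np.concatenate([proj(V[c],place(np.array([X]),*p)[0])-np.array(q) for c,X,q in C])
    return least_squares(g,[.585,.0,1.66],loss='soft_l1')
o=full(C);print(o.x);print(o.fun.reshape(-1,2))
for c in V:
    print(c,full([k for k in C if k[0]==c]).x)
for n,X in dict(peg=(.102,0,.108),tip=(.086,0,.108),press=(-.1434,0,.167),pad=(.03,0,.066)).items(): print(n,place(np.array([X]),*o.x)[0])
E
python3 cl.py
```

```text
[0.5831 0.0093 1.7039]
[[ 0.3254  0.2491]
 [ 0.2824  0.4295]
 [ 0.7795 -0.7812]
 [-0.2278 -0.8221]
 [ 0.9156 -0.7795]
 [-1.3279 -1.3089]
 [ 0.9371 -1.0573]
 [ 1.077  -0.2818]
 [-0.8882  2.1489]
 [-2.8716  1.2165]
 [-0.3     1.1814]
 [-0.9926 -0.7395]
 [-0.6032  0.1065]
 [ 0.8207 -0.7778]]
scene [0.5841 0.0085 1.6958]
top [0.5825 0.0099 1.7045]
peg [0.5696 0.1104 0.108 ]
tip [0.5717 0.0945 0.108 ]
press [ 0.6022 -0.1329  0.167 ]
pad [0.5792 0.039  0.066 ]
```

```bash
cat > plan.py <<'E'
import sys
from h import *
from scipy.spatial.transform import Rotation as R
def down(yaw): # tool y axis at world angle yaw, z down
    y=np.array([np.cos(yaw),np.sin(yaw),0]);z=np.array([0,0,-1.]);return R.from_matrix(np.stack([np.cross(y,z),y,z],1))
def state():
    s=r.get_state();q=s['ee_rot'];return s,np.array(s['ee_pos']),R.from_quat([q[1],q[2],q[3],q[0]])
def plan(target,yaw,grip,vmax=.045,wmax=.14,n=5,pitch=None):
    s,p,Q=state();Qt=down(yaw);target=np.array(target,float);out=[]
    for i in range(n):
        d=target-p;L=np.linalg.norm(d);rv=(Q.inv()*Qt).as_rotvec();W=np.linalg.norm(rv)
        k=max(1,L/vmax,W/wmax)
        k=np.ceil(k-1e-6)
        st=np.round(Q.inv().apply(d/k)*100,2);w=np.round(rv/k,3)
        out+=list(st)+list(w)+[grip]
        p=p+Q.apply(st/100);Q=Q*R.from_rotvec(w)
    print('t',round(s['clock'],2),'at',np.round(s['ee_pos'],4),'yaw',round(float(np.arctan2(*(Q.apply([0,1,0])[[1,0]]))),3),'F',np.round(s['ft_force'],1),'gap',round(s['finger_gap'],4),'end',np.round(p,4),'left',np.round(target-p,4),'k',k)
    print([float(x)+0 for x in out])
if __name__=='__main__':
    a=[float(x) for x in sys.argv[1:]];plan(a[:3],a[3],a[4],*a[5:])
E
python3 plan.py .425 .274 .25 -.29 8.5
```

```text
t 1.9 at [0.1977 0.5929 0.2313] yaw 0.549 F [-0.4  0.5 -0.2] gap 0.0855 end [0.3009 0.448  0.2398] left [ 0.1241 -0.174   0.0102] k 7.0
[-2.88, -2.1, -0.17, 0.0, 0.0, 0.14, 8.5, -3.14, -1.67, -0.17, 0.0, 0.0, 0.14, 8.5, -3.34, -1.22, -0.17, 0.0, 0.0, 0.14, 8.5, -3.48, -0.74, -0.17, 0.0, 0.0, 0.14, 8.5, -3.55, -0.25, -0.17, 0.0, 0.0, 0.14, 8.5]
```

{"op": "carry_out", "data": {"deltas": [-2.9,-2.1,-0.2,0,0,0.14,8.5,-3.1,-1.7,-0.2,0,0,0.14,8.5,-3.3,-1.2,-0.2,0,0,0.14,8.5,-3.5,-0.7,-0.2,0,0,0.14,8.5,-3.5,-0.3,-0.2,0,0,0.14,8.5]}}

```text
clock: 2.4
ee_pos: [0.3, 0.4464, 0.2409]
ee_rot: [-0.0, 0.497, 0.868, 0.001]
ft_force: [1.2, 0.2, 0.1]
finger_gap: 0.0847
```

```bash
python3 plan.py .425 .274 .25 -.29 8.5
```

```text
t 2.4 at [0.3    0.4464 0.2409] yaw -0.154 F [1.2 0.2 0.1] gap 0.0847 end [0.4042 0.3027 0.2485] left [ 0.0208 -0.0287  0.0015] k 2.0
[-3.53, 0.34, -0.16, 0.0, 0.0, 0.137, 8.5, -3.45, 0.82, -0.16, 0.0, 0.0, 0.137, 8.5, -3.31, 1.28, -0.15, 0.0, 0.0, 0.137, 8.5, -3.1, 1.73, -0.16, 0.0, 0.0, 0.137, 8.5, -2.84, 2.13, -0.15, 0.0, -0.001, 0.137, 8.5]
```

{"op": "carry_out", "data": {"deltas": [-3.5,0.3,-0.2,0,0,0.137,8.5,-3.5,0.8,-0.2,0,0,0.137,8.5,-3.3,1.3,-0.2,0,0,0.137,8.5,-3.1,1.7,-0.2,0,0,0.137,8.5,-2.8,2.1,-0.2,0,0,0.137,8.5]}}

```text
clock: 2.9
ee_pos: [0.4049, 0.2953, 0.2518]
ee_rot: [-0.0, 0.769, 0.64, 0.001]
ft_force: [-0.5, -0.4, 0.3]
finger_gap: 0.0852
```

```bash
cat > cellfit.py <<'E'
import sys
from fit import *
np.set_printoptions(precision=4,suppress=True)
d=shot('wrist',sys.argv[1])
for s in silhouettes('wrist','flow_cell'):
    p=at_z(d,s['point'],.039);print(s['point'],s['confidence'],s['region'].sum(),p[:2],d['pixels'][s['region']].mean(0))
    if np.hypot(*(p[:2]-[.425,.274]))<.04: print(fit([(d,s['region'].astype(float))],CELL,[.425,.274,1.28]))
E
python3 cellfit.py w1; python3 plan.py .425 .274 .25 -.29 8.5
```

```text
[302.9, 200.3] 0.95 1291 [0.4264 0.2675] [206.7761 205.9016 201.1278]
(array([0.4232, 0.274 , 1.318 ]), np.float64(0.03776589458756807))
[397.1, 196.3] 0.93 1419 [0.5381 0.2519] [175.3221 148.284   47.9704]
[233.7, 134.7] 0.78 1035 [0.3621 0.3574] [246.3169 241.3633 115.1662]
[329.6, 119.3] 0.61 1163 [0.4706 0.3543] [241.3414 234.6853 107.6088]
t 3.0 at [0.4063 0.2939 0.2519] yaw -0.29 F [-0.1 -1.2  0. ] gap 0.0851 end [0.425 0.274 0.25 ] left [-0. -0. -0.] k 1.0
[-1.61, 2.2, 0.19, 0.002, -0.002, 0.105, 8.5, 0.0, 0.0, 0.0, 0.0, 0.0, 0.0, 8.5, 0.0, 0.0, 0.0, 0.0, 0.0, 0.0, 8.5, 0.0, 0.0, 0.0, 0.0, 0.0, 0.0, 8.5, 0.0, 0.0, 0.0, 0.0, 0.0, 0.0, 8.5]
```

View pics/w1.png

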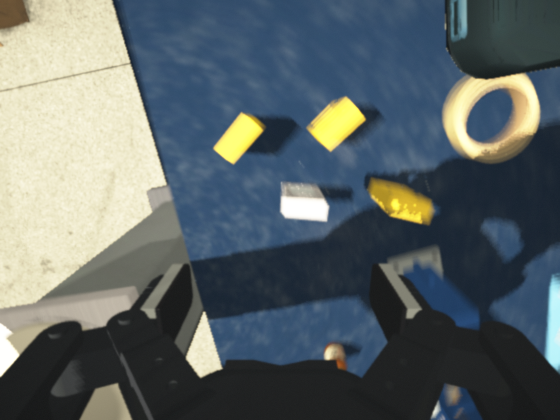

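```bash
python3 plan.py .4238 .274 .105 -.26 8.5
```

```text
t 3.0 at [0.4063 0.2939 0.2519] yaw -0.26 F [-0.1 -1.2  0. ] gap 0.0851 end [0.4237 0.274  0.105 ] left [ 0.0001  0.     -0.    ] k 1.0
[-0.42, 0.51, 3.67, 0.0, -0.001, 0.019, 8.5, -0.4, 0.52, 3.67, 0.001, 0.0, 0.019, 8.5, -0.39, 0.53, 3.68, 0.0, -0.001, 0.018, 8.5, -0.39, 0.54, 3.67, 0.001, 0.0, 0.019, 8.5, 0.0, 0.0, 0.0, 0.0, 0.0, 0.0, 8.5]
```

{"op": "carry_out", "data": {"deltas": [-0.4,0.5,3.7,0,0,0.019,8.5,-0.4,0.5,3.7,0,0,0.019,8.5,-0.4,0.5,3.7,0,0,0.019,8.5,-0.4,0.5,3.7,0,0,0.019,8.5,0,0,0,0,0,0,8.5]}}

```text
clock: 3.5
ee_pos: [0.4257, 0.2753, 0.1018]
ee_rot: [0.0, 0.793, 0.609, 0.005]
ft_force: [0.6, -0.7, 0.6]
finger_gap: 0.0847
```

```bash
python3 cellfit.py w2; python3 plan.py .4238 .274 .026 -.26 8.5
```

```text
[150.5, 132.1] 0.97 5320 [0.3604 0.3601] [219.8103 205.4812  89.1665]
[447.8, 222.4] 0.9 5093 [0.5414 0.2466] [190.783  157.0844  42.0887]
[326.1, 89.8] 0.68 3543 [0.4765 0.3557] [253.871  253.2811 115.5549]
[281.2, 239.0] 0.67 4467 [0.4231 0.2655] [176.7112 170.2321 156.4621]
(array([0.4234, 0.2736, 1.3308]), np.float64(0.028753289172884666))
t 3.6 at [0.4273 0.2767 0.1055] yaw -0.26 F [-0.4  0.2  1.5] gap 0.0849 end [0.4238 0.274  0.026 ] left [-0.  0. -0.] k 1.0
[-0.22, -0.18, 3.97, 0.005, -0.006, 0.0, 8.5, -0.2, -0.15, 3.97, 0.006, -0.005, -0.001, 8.5, 0.0, 0.0, 0.0, 0.0, 0.0, 0.0, 8.5, 0.0, 0.0, 0.0, 0.0, 0.0, 0.0, 8.5, 0.0, 0.0, 0.0, 0.0, 0.0, 0.0, 8.5]
```

View pics/w2.png

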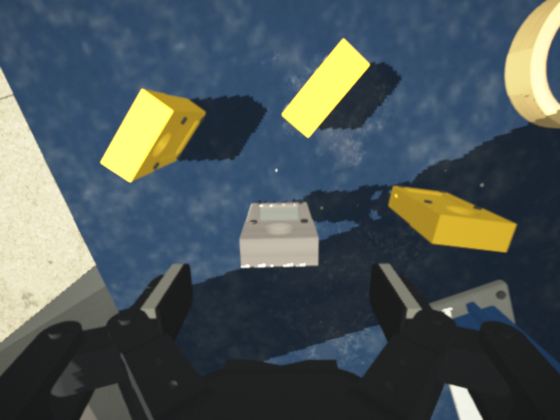

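The grey cell is between the fingers at (280,240) and square to them. The yellow cells are clear of the gripper, so I'll descend.

{"op": "carry_out", "data": {"deltas": [-0.2,-0.2,2.6,0.004,-0.004,-0.01,8.5,-0.2,-0.1,2.6,0.004,-0.004,-0.01,8.5,0,0,2.6,0,0,0,8.5,0,0,0,0,0,0,8.5,0,0,0,0,0,0,8.5]}}

```text
clock: 4.1
ee_pos: [0.4299, 0.2797, 0.0364]
ee_rot: [0.002, 0.785, 0.62, 0.01]
ft_force: [0.4, -0.9, 0.7]
finger_gap: 0.0849
```

```bash
python3 plan.py .4234 .2737 .026 -.24 8.5
```

```text
t 4.1 at [0.4299 0.2797 0.0364] yaw -0.24 F [ 0.4 -0.9  0.7] gap 0.0849 end [0.4234 0.2737 0.026 ] left [ 0. -0.  0.] k 1.0
[-0.75, -0.51, 1.02, 0.015, -0.014, 0.006, 8.5, 0.0, 0.0, 0.0, 0.0, 0.0, 0.0, 8.5, 0.0, 0.0, 0.0, 0.0, 0.0, 0.0, 8.5, 0.0, 0.0, 0.0, 0.0, 0.0, 0.0, 8.5, 0.0, 0.0, 0.0, 0.0, 0.0, 0.0, 8.5]
```

{"op": "carry_out", "data": {"deltas": [-0.75,-0.5,1.0,0.015,-0.014,0.006,8.5,0,0,0,0,0,0,8.5,0,0,0,0,0,0,8.5,0,0,0,0,0,0,8.5,0,0,0,0,0,0,8.5]}}

```text
clock: 4.6
ee_pos: [0.4252, 0.2748, 0.0305]
ee_rot: [0.001, 0.787, 0.618, 0.003]
ft_force: [0.1, -0.4, 0.0]
finger_gap: 0.085
```

```bash
python3 plan.py .4234 .2737 .026 -.24 8.5
```

```text
t 4.6 at [0.4252 0.2748 0.0305] yaw -0.24 F [ 0.1 -0.4  0. ] gap 0.085 end [0.4234 0.2737 0.026 ] left [0. 0. 0.] k 1.0
[-0.15, -0.15, 0.45, 0.004, -0.003, 0.0, 8.5, 0.0, 0.0, 0.0, 0.0, 0.0, 0.0, 8.5, 0.0, 0.0, 0.0, 0.0, 0.0, 0.0, 8.5, 0.0, 0.0, 0.0, 0.0, 0.0, 0.0, 8.5, 0.0, 0.0, 0.0, 0.0, 0.0, 0.0, 8.5]
```

{"op": "carry_out", "data": {"deltas": [-0.15,-0.15,0.5,0.004,-0.003,0,4,0,0,0,0,0,0,3,0,0,0,0,0,0,3,0,0,0,0,0,0,3,0,0,0,0,0,0,3]}}

```text
clock: 5.1
ee_pos: [0.4234, 0.2736, 0.0255]
ee_rot: [-0.0, 0.787, 0.617, 0.0]
ft_force: [-1.2, 0.2, 0.2]
finger_gap: 0.0452
```

```bash
python3 plan.py .4234 .2737 .1 -.24 3
```

```text
t 5.1 at [0.4234 0.2736 0.0255] yaw -0.24 F [-1.2  0.2  0.2] gap 0.0452 end [0.4234 0.2737 0.1   ] left [-0. -0. -0.] k 1.0
[0.0, 0.0, -3.72, 0.0, 0.0, 0.0, 3.0, 0.01, 0.0, -3.73, 0.0, -0.001, 0.0, 3.0, 0.0, 0.0, 0.0, 0.0, 0.0, 0.0, 3.0, 0.0, 0.0, 0.0, 0.0, 0.0, 0.0, 3.0, 0.0, 0.0, 0.0, 0.0, 0.0, 0.0, 3.0]
```

{"op": "carry_out", "data": {"deltas": [0,0,-4,0,0,0,3,0,0,-4,0,0,0,3,0,0,-4,0,0,0,3,0,0,-4,0,0,0,3,0,0,-1,0,0,0,3]}}

```text
clock: 5.6
ee_pos: [0.4218, 0.2727, 0.1988]
ee_rot: [-0.001, 0.787, 0.617, -0.003]
ft_force: [0.5, 0.6, -2.2]
finger_gap: 0.0455
```

```bash
python3 plan.py .575 .07 .19 .133 3 .04
```

```text
t 5.6 at [0.4218 0.2727 0.1988] yaw 0.026 F [ 0.5  0.6 -2.2] gap 0.0455 end [0.5312 0.128  0.1925] left [ 0.0438 -0.058  -0.0025] k 3.0
[-2.29, 2.81, 0.12, -0.001, 0.0, -0.053, 3.0, -2.44, 2.69, 0.12, -0.001, 0.001, -0.053, 3.0, -2.58, 2.56, 0.12, -0.001, 0.0, -0.053, 3.0, -2.71, 2.41, 0.13, -0.001, 0.001, -0.053, 3.0, -2.83, 2.27, 0.12, -0.001, 0.0, -0.054, 3.0]
```

{"op": "carry_out", "data": {"deltas": [-2.3,2.8,0.1,0,0,-0.053,3,-2.4,2.7,0.1,0,0,-0.053,3,-2.6,2.6,0.1,0,0,-0.053,3,-2.7,2.4,0.1,0,0,-0.053,3,-2.8,2.3,0.1,0,0,-0.053,3]}}

```text
clock: 6.1
ee_pos: [0.5332, 0.1273, 0.1933]
ee_rot: [-0.002, 0.693, 0.721, -0.003]
ft_force: [1.1, 1.7, -1.9]
finger_gap: 0.0449
```

```bash
python3 plan.py .575 .07 .19 .133 3 .04; python3 -c "
from h import *
shot('wrist','w3');shot('top','t3')"
```

```text
t 6.1 at [0.5332 0.1273 0.1933] yaw 0.133 F [ 1.1  1.7 -1.9] gap 0.0449 end [0.575 0.07  0.19 ] left [ 0. -0.  0.] k 1.0
[-2.95, 1.97, 0.16, -0.003, 0.0, -0.046, 3.0, -3.03, 1.83, 0.16, -0.003, 0.001, -0.046, 3.0, 0.0, 0.0, 0.0, 0.0, 0.0, 0.0, 3.0, 0.0, 0.0, 0.0, 0.0, 0.0, 0.0, 3.0, 0.0, 0.0, 0.0, 0.0, 0.0, 0.0, 3.0]
```

View pics/w3.png

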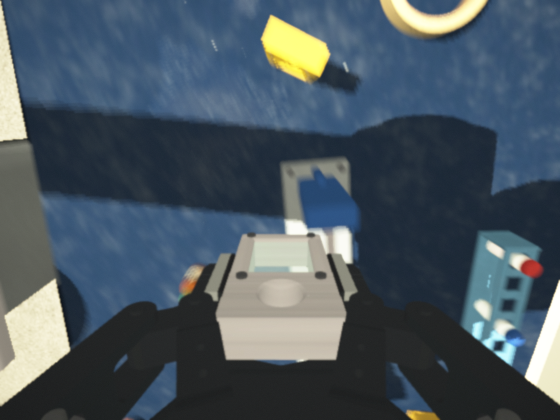

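The cell is held straight, with the eye at (282,292). The anvil is at (330,205), to the right of the gripper. Next I'll move to a hover in front of the peg tip.

{"op": "carry_out", "data": {"deltas": [-2.0,1.3,0.1,0,0,-0.03,3,-2.0,1.3,0.1,0,0,-0.03,3,-2.0,1.2,0.1,0,0,-0.03,3,0,0,0,0,0,0,3,0,0,0,0,0,0,3]}}

```text
clock: 6.7
ee_pos: [0.576, 0.0659, 0.1852]
ee_rot: [-0.004, 0.66, 0.751, -0.005]
ft_force: [-0.1, -0.5, -2.4]
finger_gap: 0.0453
```

```bash
python3 plan.py .575 .07 .19 .133 3 .04; python3 -c "
from h import *
shot('wrist','w4');shot('top','t4');shot('scene','s4')
for c,(x,y,w,h) in {'s4':(240,150,160,120),'t4':(230,120,200,120)}.items():
    im=cv2.imread(f'pics/{c}.png');cv2.imwrite(f'pics/{c}c.png',cv2.resize(im[y:y+h,x:x+w],None,fx=4,fy=4,interpolation=cv2.INTER_CUBIC))
"
```

```text
t 6.7 at [0.576  0.0659 0.1852] yaw 0.133 F [-0.1 -0.5 -2.4] gap 0.0453 end [0.575 0.07  0.19 ] left [-0. -0. -0.] k 1.0
[0.42, -0.05, -0.48, -0.012, 0.0, -0.005, 3.0, 0.0, 0.0, 0.0, 0.0, 0.0, 0.0, 3.0, 0.0, 0.0, 0.0, 0.0, 0.0, 0.0, 3.0, 0.0, 0.0, 0.0, 0.0, 0.0, 0.0, 3.0, 0.0, 0.0, 0.0, 0.0, 0.0, 0.0, 3.0]
```

View pics/w4.png

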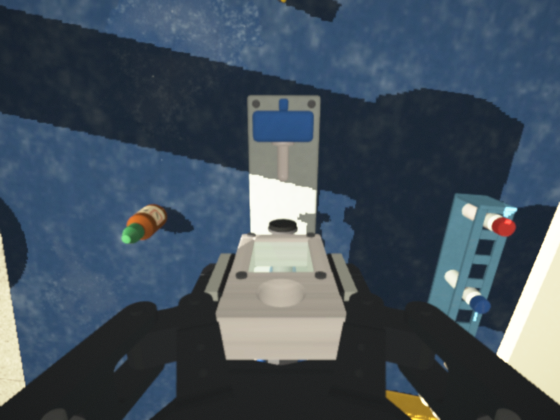

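View pics/s4c.png

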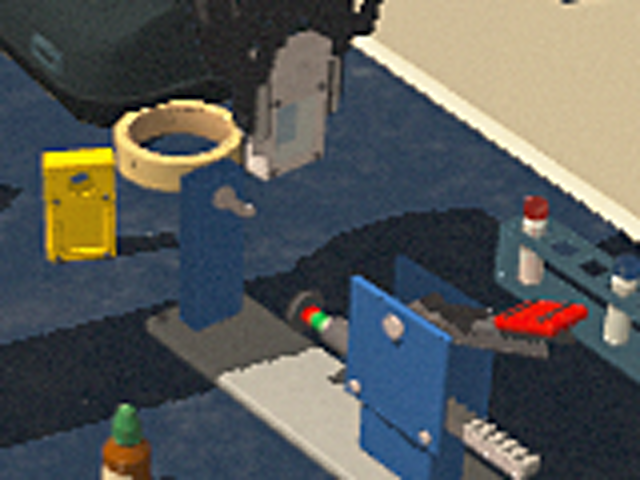

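View pics/t4c.png

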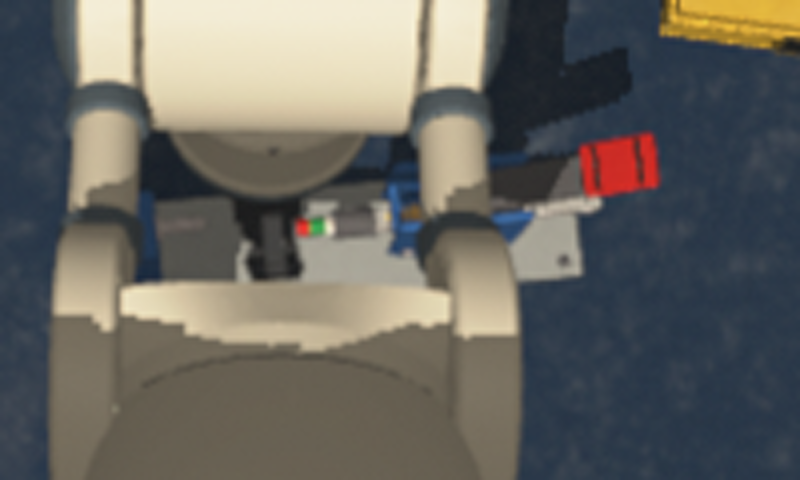

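```bash
cat > chk.py <<'E'
from fit import *
from plan import state
from scipy.optimize import least_squares
np.set_printoptions(precision=4,suppress=True)
d=shot('wrist')
C=[((.15,.036,.01),(249,96)),((.15,-.036,.01),(320,96)),((.115,.02,.122),(253,142.5)),((.115,-.02,.122),(314,142.5)),((.086,0,.110),(283,180))]
g=lambda p:np.concatenate([proj(d,place(np.array([X]),*p)[0])-np.array(q) for X,q in C])
print('pred',g([.5831,.0093,1.7039]).reshape(-1,2))
o=least_squares(g,[.5831,.0093,1.7]);print(o.x,o.fun.reshape(-1,2))
for n,X in dict(peg=(.102,0,.108),tip=(.086,0,.108),hover=(.062,0,0),press=(-.1434,0,.167)).items(): print(n,place(np.array([X]),*o.x)[0],place(np.array([X]),.5831,.0093,1.7039)[0])
s,p,Q=state()
# cell features in tool frame: eye .0365 above tcp along -z ; thickness along tool x
for n,X in dict(eyefront=(.009,0,-.0365),eyeback=(-.009,0,-.0365),topL=(.009,.023,-.0525),topR=(.009,-.023,-.0525),botL=(.009,.023,.0255),botR=(.009,-.023,.0255)).items(): print(n,p+Q.apply(X),proj(d,p+Q.apply(X)))
for t in('cell_eye','cell_center','peg','pad_face'):
    for q in tip_of('wrist',t)[:2]: print(t,q)
E
python3 chk.py; python3 -c "
import cv2
im=cv2.imread('pics/w4.png');cv2.imwrite('pics/w4c.png',cv2.resize(im[80:370,200:370],None,fx=2,fy=2,interpolation=cv2.INTER_CUBIC))"
```

```text
pred [[-3.4651 -0.0783]
 [-0.5164 -0.4213]
 [-1.7067  0.9076]
 [-2.0833  0.739 ]
 [-1.1723  2.4278]]
[0.5832 0.0099 1.6938] [[-1.7908 -1.1071]
 [ 1.2054 -0.6572]
 [ 0.2458 -0.2954]
 [-0.0733  0.1579]
 [ 0.2363  1.6462]]
peg [0.5707 0.1111 0.108 ] [0.5696 0.1104 0.108 ]
tip [0.5726 0.0952 0.108 ] [0.5717 0.0945 0.108 ]
hover [0.5756 0.0714 0.    ] [0.5749 0.0708 0.    ]
press [ 0.6008 -0.1324  0.167 ] [ 0.6021 -0.1328  0.167 ]
eyefront [0.5753 0.0755 0.2224] [282.3763 292.1072]
eyeback [0.5776 0.0576 0.2224] [282.3075 330.0652]
topL [0.5983 0.0785 0.2382] [348.9962 317.7271]
topR [0.5527 0.0725 0.2387] [216.2369 317.7211]
botL [0.5974 0.0784 0.1602] [320.99   233.3976]
botR [0.5518 0.0724 0.1607] [242.6814 233.4003]
cell_eye {'point': [280.7, 356.4], 'confidence': 0.64}
cell_eye {'point': [283.3, 314.7], 'confidence': 0.58}
cell_center {'point': [280.6, 277.2], 'confidence': 0.76}
peg {'point': [280.5, 161.5], 'confidence': 0.76}
```

View pics/w4c.png

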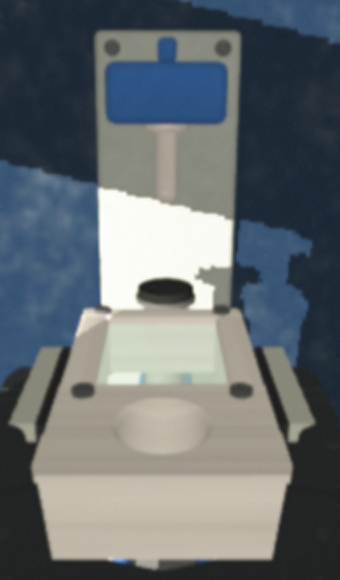

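```bash
python3 plan.py .5754 .0710 .075 .126 3 .032
```

```text
t 7.1 at [0.5765 0.0663 0.1862] yaw 0.126 F [ 1.1  0.  -1.8] gap 0.0454 end [0.5754 0.071  0.075 ] left [-0. -0. -0.] k 1.0
[0.12, 0.02, 2.78, -0.003, 0.0, 0.001, 3.0, 0.12, 0.01, 2.78, -0.003, 0.0, 0.001, 3.0, 0.12, 0.0, 2.78, -0.002, 0.0, 0.001, 3.0, 0.13, 0.0, 2.78, -0.003, 0.0, 0.001, 3.0, 0.0, 0.0, 0.0, 0.0, 0.0, 0.0, 3.0]
```

{"op": "carry_out", "data": {"deltas": [0.1,0,2.8,-0.003,0,0.001,3,0.1,0,2.8,-0.003,0,0.001,3,0.1,0,2.8,-0.003,0,0.001,3,0.1,0,2.8,-0.003,0,0,3,0,0,0,0,0,0,3]}}

```text
clock: 7.6
ee_pos: [0.5768, 0.0712, 0.0728]
ee_rot: [0.003, 0.661, 0.751, 0.002]
ft_force: [-0.1, -0.5, -0.9]
finger_gap: 0.0456
```

```bash
python3 plan.py .5754 .0710 .0725 .126 3 .032;python3 -c "
from h import *
shot('wrist','w5');shot('scene','s5')
for c,(x,y,w,h) in {'s5':(240,150,160,120)}.items():
    im=cv2.imread(f'pics/{c}.png');cv2.imwrite(f'pics/{c}c.png',cv2.resize(im[y:y+h,x:x+w],None,fx=4,fy=4,interpolation=cv2.INTER_CUBIC))
"
```

```text
t 7.6 at [0.5768 0.0712 0.0728] yaw 0.126 F [-0.1 -0.5 -0.9] gap 0.0456 end [0.5754 0.0709 0.0725] left [ 0.      0.0001 -0.    ] k 1.0
[-0.01, -0.15, 0.03, 0.007, 0.001, 0.001, 3.0, 0.0, 0.0, 0.0, 0.0, 0.0, 0.0, 3.0, 0.0, 0.0, 0.0, 0.0, 0.0, 0.0, 3.0, 0.0, 0.0, 0.0, 0.0, 0.0, 0.0, 3.0, 0.0, 0.0, 0.0, 0.0, 0.0, 0.0, 3.0]
```

View pics/w5.png

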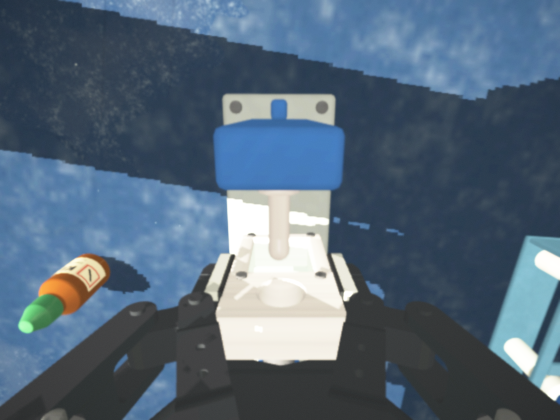

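View pics/s5c.png

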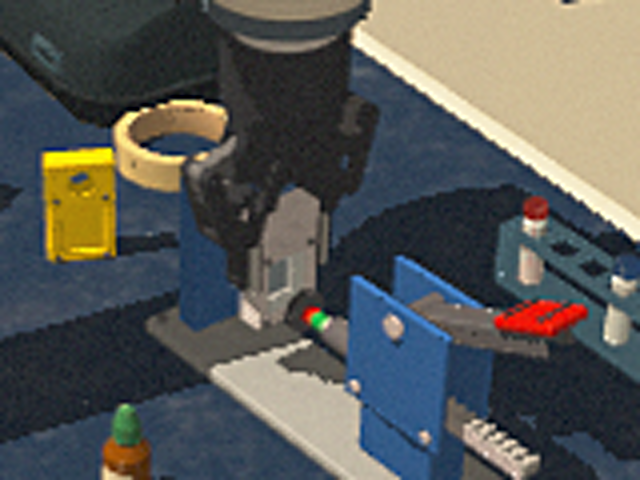

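Peg tip is at (279,257) and the eye is at (281,292), so they are aligned within about 1 mm. I'll correct that and insert.

{"op": "carry_out", "data": {"deltas": [0,-0.15,0,0.007,0.001,0,3,0,0,0,0,0,0,3,0.8,0,0,0,0,0,3,0.8,0,0,0,0,0,3,0,0,0,0,0,0,3]}}

```text
clock: 8.2
ee_pos: [0.5776, 0.0878, 0.081]
ee_rot: [0.004, 0.661, 0.751, 0.003]
ft_force: [-1.4, -5.7, -10.4]
finger_gap: 0.0454
```

```bash
python3 -c "
from fit import *;print(place(np.array([[.104,0,0]]),.5832,.0099,1.697))"; python3 plan.py .5701 .1131 .0725 .126 3 .015; python3 -c "
from h import *
shot('wrist','w6')"
```

```text
[[0.57010963 0.11307288 0.        ]]
t 8.2 at [0.5776 0.0878 0.081 ] yaw 0.126 F [ -1.4  -5.7 -10.4] gap 0.0454 end [0.5701 0.1131 0.0725] left [-0.  0.  0.] k 1.0
[1.3, -0.22, 0.42, 0.005, 0.001, 0.0, 3.0, 1.3, -0.21, 0.43, 0.006, 0.001, 0.001, 3.0, 0.0, 0.0, 0.0, 0.0, 0.0, 0.0, 3.0, 0.0, 0.0, 0.0, 0.0, 0.0, 0.0, 3.0, 0.0, 0.0, 0.0, 0.0, 0.0, 0.0, 3.0]
```

View pics/w6.png

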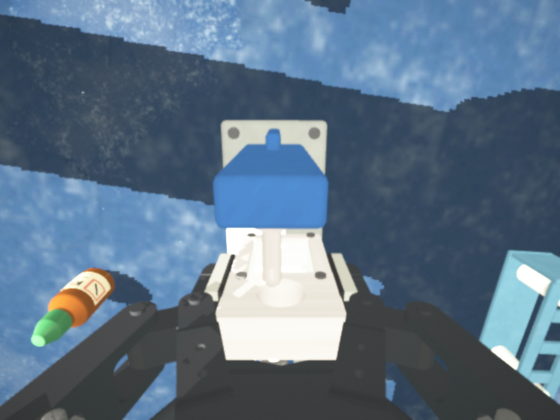

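```bash
python3 plan.py .5701 .1131 .0725 .126 3 .015
```

```text
t 8.25 at [0.5775 0.0877 0.081 ] yaw 0.126 F [-1.4 -4.9 -3.6] gap 0.0452 end [0.5701 0.1131 0.0725] left [ 0.  0. -0.] k 1.0
[1.31, -0.21, 0.42, 0.005, 0.001, 0.0, 3.0, 1.3, -0.21, 0.42, 0.005, 0.001, 0.001, 3.0, 0.0, 0.0, 0.0, 0.0, 0.0, 0.0, 3.0, 0.0, 0.0, 0.0, 0.0, 0.0, 0.0, 3.0, 0.0, 0.0, 0.0, 0.0, 0.0, 0.0, 3.0]
```

{"op": "carry_out", "data": {"deltas": [-0.6,0,0,0,0,0,3,0,-0.2,0.4,0.005,0.001,0,3,0,-0.2,0.4,0.005,0,0,3,0,0,0,0,0,0,3,0,0,0,0,0,0,3]}}

```text
clock: 8.75
ee_pos: [0.5743, 0.0821, 0.0728]
ee_rot: [0.0, 0.661, 0.751, 0.0]
ft_force: [0.1, 0.2, -2.3]
finger_gap: 0.0454
```

```bash
python3 -c "
from h import *
shot('wrist','w7')";python3 plan.py .5740 .0822 .0725 .126 3 .015;  python3 plan.py .5701 .1131 .0725 .126 3 .012;
```

```text
t 8.8 at [0.5742 0.082  0.0728] yaw 0.126 F [-0.  -0.1 -1.5] gap 0.045 end [0.574  0.0822 0.0725] left [ 0. -0.  0.] k 1.0
[0.02, -0.02, 0.03, 0.0, 0.0, 0.001, 3.0, 0.0, 0.0, 0.0, 0.0, 0.0, 0.0, 3.0, 0.0, 0.0, 0.0, 0.0, 0.0, 0.0, 3.0, 0.0, 0.0, 0.0, 0.0, 0.0, 0.0, 3.0, 0.0, 0.0, 0.0, 0.0, 0.0, 0.0, 3.0]
t 8.8 at [0.5742 0.082  0.0728] yaw 0.126 F [-0.  -0.1 -1.5] gap 0.045 end [0.5701 0.1131 0.0725] left [-0.  0.  0.] k 1.0
[1.04, 0.0, 0.01, 0.0, 0.0, 0.0, 3.0, 1.05, -0.01, 0.01, 0.0, 0.0, 0.001, 3.0, 1.04, 0.0, 0.01, 0.0, 0.0, 0.0, 3.0, 0.0, 0.0, 0.0, 0.0, 0.0, 0.0, 3.0, 0.0, 0.0, 0.0, 0.0, 0.0, 0.0, 3.0]
```

View pics/w7.png

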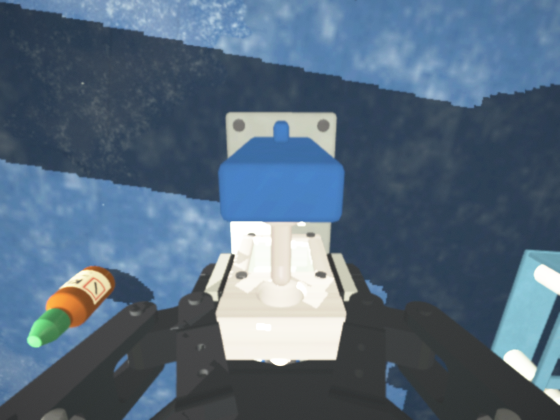

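{"op": "carry_out", "data": {"deltas": [0.6,0,0,0,0,0,3,0.6,0,0,0,0,0,3,0.6,0,0,0,0,0,3,0,0,0,0,0,0,3,0,0,0,0,0,0,3]}}

```text
clock: 9.3
ee_pos: [0.5719, 0.1021, 0.0731]
ee_rot: [0.0, 0.661, 0.751, 0.0]
ft_force: [0.8, -0.5, -1.7]
finger_gap: 0.0454
```

```bash
python3 -c "
from h import *
shot('wrist','w8')"; python3 plan.py .5701 .1131 .0725 .126 3 .008;
```

```text
t 9.35 at [0.5719 0.1021 0.0731] yaw 0.126 F [-0.4 -0.3 -2.1] gap 0.0456 end [0.5701 0.1131 0.0725] left [ 0. -0.  0.] k 1.0
[0.56, -0.02, 0.03, 0.001, 0.0, 0.001, 3.0, 0.56, -0.02, 0.03, 0.0, 0.0, 0.001, 3.0, 0.0, 0.0, 0.0, 0.0, 0.0, 0.0, 3.0, 0.0, 0.0, 0.0, 0.0, 0.0, 0.0, 3.0, 0.0, 0.0, 0.0, 0.0, 0.0, 0.0, 3.0]
```

View pics/w8.png

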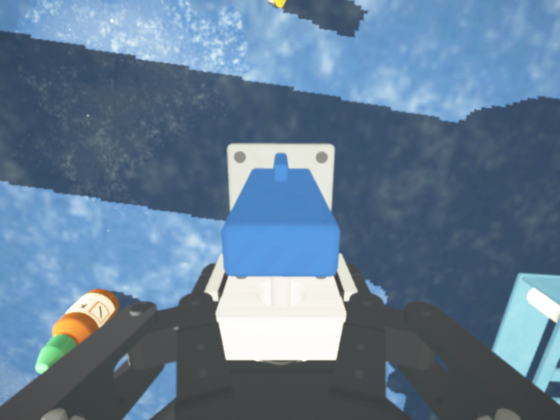

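The peg passes into the eye without contact force. I'll advance to the anvil and lower the cell.

{"op": "carry_out", "data": {"deltas": [0.6,0,0,0,0,0,3,0.5,0,0,0,0,0,3,0,0,0.3,0,0,0,3,0,0,0.25,0,0,0,3,0,0,0,0,0,0,3]}}

```text
clock: 9.85
ee_pos: [0.5704, 0.1138, 0.067]
ee_rot: [0.0, 0.661, 0.751, 0.0]
ft_force: [-0.2, 0.3, -2.1]
finger_gap: 0.0454
```

```bash
python3 -c "
from h import *
shot('wrist','w9')
shot('scene','s9')
for c,(x,y,w,h) in {'s9':(240,150,160,120)}.items():
    im=cv2.imread(f'pics/{c}.png');cv2.imwrite(f'pics/{c}c.png',cv2.resize(im[y:y+h,x:x+w],None,fx=4,fy=4,interpolation=cv2.INTER_CUBIC))
"; python3 plan.py .5701 .1131 .0675 .126 3 .008;
```

```text
t 9.95 at [0.5705 0.1138 0.0673] yaw 0.126 F [ 0.4  0.5 -1.5] gap 0.0452 end [0.5701 0.1131 0.0675] left [ 0.  0. -0.] k 1.0
[-0.06, -0.05, -0.02, 0.001, 0.0, 0.001, 3.0, 0.0, 0.0, 0.0, 0.0, 0.0, 0.0, 3.0, 0.0, 0.0, 0.0, 0.0, 0.0, 0.0, 3.0, 0.0, 0.0, 0.0, 0.0, 0.0, 0.0, 3.0, 0.0, 0.0, 0.0, 0.0, 0.0, 0.0, 3.0]
```

View pics/s9c.png

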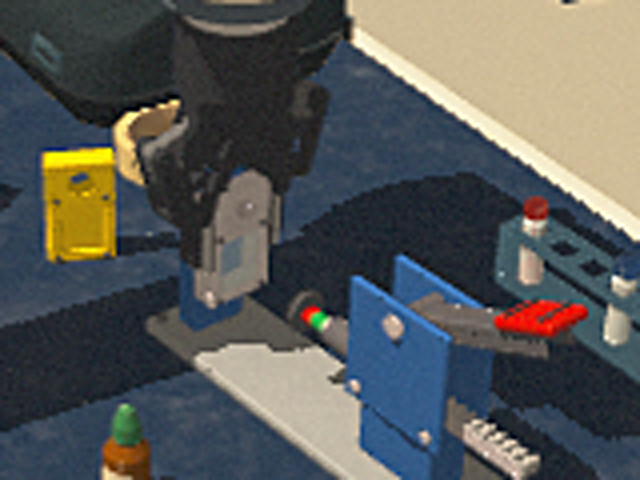

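{"op": "carry_out", "data": {"deltas": [0,0,0.1,0,0,0,3,0,0,0,0,0,0,5.0,0,0,0,0,0,0,6,0,0,0,0,0,0,7,0,0,0,0,0,0,7]}}

```text
clock: 10.45
ee_pos: [0.571, 0.1134, 0.0667]
ee_rot: [0.001, 0.661, 0.751, 0.001]
ft_force: [0.4, 0.3, 0.7]
finger_gap: 0.0701
```

```bash
python3 -c "
from h import *
shot('wrist','w10')
shot('scene','s10')
for c,(x,y,w,h) in {'s10':(240,150,160,120)}.items():
    im=cv2.imread(f'pics/{c}.png');cv2.imwrite(f'pics/{c}c.png',cv2.resize(im[y:y+h,x:x+w],None,fx=4,fy=4,interpolation=cv2.INTER_CUBIC))
"; python3 plan.py .5701 .1131 .0675 .126 3 .008;
```

```text
t 10.55 at [0.571  0.1134 0.0666] yaw 0.126 F [-0.   0.8  0.1] gap 0.07 end [0.5701 0.1131 0.0675] left [ 0. -0. -0.] k 1.0
[-0.02, -0.09, -0.09, 0.002, 0.0, 0.001, 3.0, 0.0, 0.0, 0.0, 0.0, 0.0, 0.0, 3.0, 0.0, 0.0, 0.0, 0.0, 0.0, 0.0, 3.0, 0.0, 0.0, 0.0, 0.0, 0.0, 0.0, 3.0, 0.0, 0.0, 0.0, 0.0, 0.0, 0.0, 3.0]
```

View pics/s10c.png

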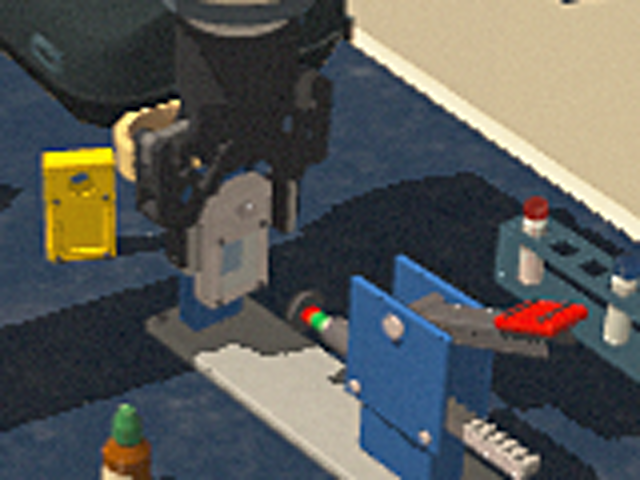

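View pics/w10.png

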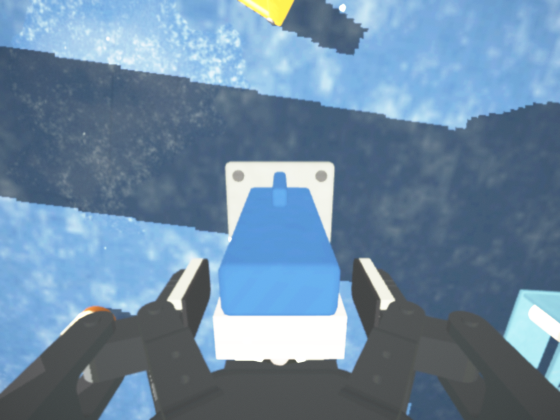

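{"op": "carry_out", "data": {"deltas": [0,0,-2,0,0,0,7,0,0,-4,0,0,0,7,0,0,-4,0,0,0,7,0,0,-4,0,0,0,7,0,0,-3,0,0,0,5]}}

```text
clock: 11.05
ee_pos: [0.568, 0.1131, 0.2382]
ee_rot: [-0.002, 0.661, 0.751, -0.003]
ft_force: [0.7, -0.2, -0.0]
finger_gap: 0.0569
```

```bash
python3 -c "
from fit import *
for x in(-.1434,-.156): print(place(np.array([[x,0,0]]),.5832,.0099,1.697))"; python3 plan.py .6012 -.1324 .20 .126 0 .045
```

```text
[[ 0.6012496  -0.13235952  0.        ]]
[[ 0.60283555 -0.14485931  0.        ]]
t 11.05 at [0.568  0.1131 0.2382] yaw 0.127 F [ 0.7 -0.2 -0. ] gap 0.0569 end [ 0.5956 -0.0915  0.2064] left [ 0.0056 -0.0409 -0.0064] k 2.0
[-4.13, 0.04, 0.64, -0.001, 0.0, 0.0, 0.0, -4.13, 0.03, 0.64, -0.001, 0.0, 0.0, 0.0, -4.13, 0.03, 0.63, -0.001, 0.0, 0.0, 0.0, -4.13, 0.04, 0.64, -0.001, 0.0, 0.0, 0.0, -4.13, 0.03, 0.63, -0.002, 0.0, 0.0, 0.0]
```

{"op": "carry_out", "data": {"deltas": [-4.1,0,0.5,0,0,0,0,-4.1,0,0.5,0,0,0,0,-4.1,0,0.5,0,0,0,0,-4.1,0,0.5,0,0,0,0,-4.1,0,0.5,0,0,0,0]}}

```text
clock: 11.55
ee_pos: [0.5977, -0.0918, 0.2201]
ee_rot: [0.002, 0.658, 0.753, 0.002]
ft_force: [0.9, 0.3, 0.6]
finger_gap: 0.0001
```

```bash
cat > snap.py <<'E'
import sys
from h import *
n=sys.argv[1]
for c,(x,y,w,h) in {'scene':(250,150,160,120),'top':(240,130,160,80)}.items():
    im=shot(c)['pixels'][:,:,::-1];cv2.imwrite(f'pics/{c}{n}.png',cv2.resize(im[y:y+h,x:x+w],None,fx=4.5,fy=4.5,interpolation=cv2.INTER_CUBIC))
E
python3 snap.py 11; python3 plan.py .6012 -.1324 .195 .126 0 .045
```

```text
t 11.65 at [ 0.5978 -0.0947  0.2194] yaw 0.126 F [-0.1  0.8 -0.6] gap -0.0001 end [ 0.6012 -0.1324  0.195 ] left [ 0. -0. -0.] k 1.0
[-3.77, -0.17, 2.44, 0.005, 0.002, 0.005, 0.0, 0.0, 0.0, 0.0, 0.0, 0.0, 0.0, 0.0, 0.0, 0.0, 0.0, 0.0, 0.0, 0.0, 0.0, 0.0, 0.0, 0.0, 0.0, 0.0, 0.0, 0.0, 0.0, 0.0, 0.0, 0.0, 0.0, 0.0, 0.0]
```

View pics/scene11.png

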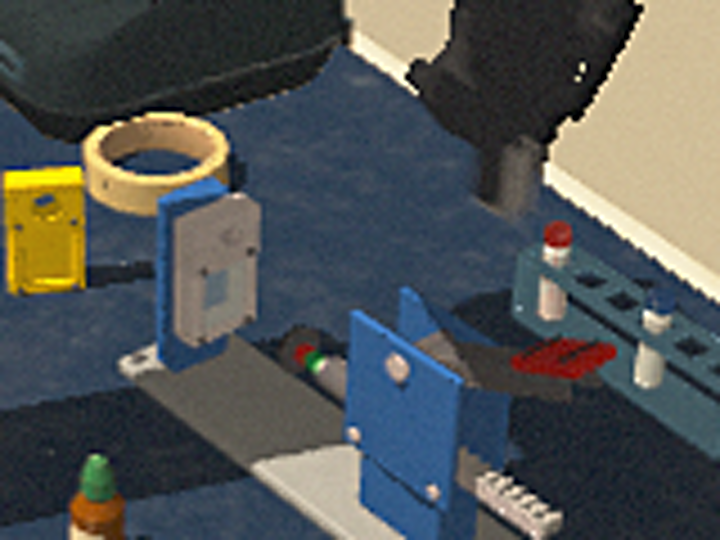

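View pics/top11.png

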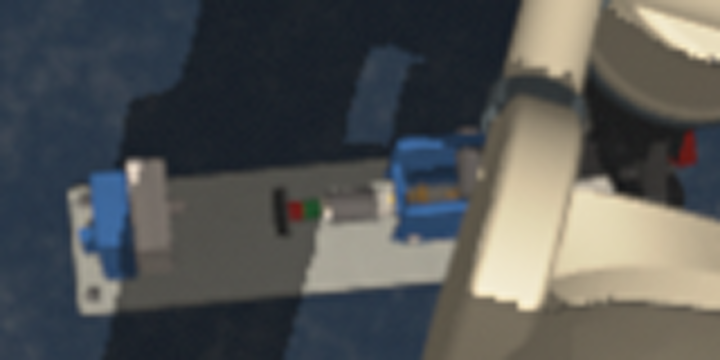

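{"op": "carry_out", "data": {"deltas": [-1.9,-0.1,1.3,0.005,0.002,0.003,0,-1.9,-0.1,1.3,0,0,0.002,0,0,0,0,0,0,0,0,0,0,0,0,0,0,0,0,0,0,0,0,0,0]}}

```text
clock: 12.15
ee_pos: [0.6006, -0.1342, 0.192]
ee_rot: [-0.001, 0.662, 0.75, 0.0]
ft_force: [0.5, 1.3, -1.0]
finger_gap: -0.0001
```

```bash
cat > padx.py <<'E'
from fit import *
d=shot('top')
def px(u,v):
    p=at_z(d,(u/4.5+240,v/4.5+130),.066)[:2]-[.5832,.0099];c,s=np.cos(1.697),np.sin(1.697);return np.round([c*p[0]+s*p[1],-s*p[0]+c*p[1]],4)
import sys
a=[float(x) for x in sys.argv[1:]]
for i in range(0,len(a),2): print(px(a[i],a[i+1]))
E
python3 padx.py 275 212 287 211 304 209 320 209; python3 snap.py 12; python3 plan.py .6012 -.1324 .17 .126 0 .045
```

```text
[0.0387 0.0004]
[0.0323 0.0005]
[0.0231 0.0003]
[0.0146 0.0011]
t 12.3 at [ 0.6008 -0.1341  0.1924] yaw 0.126 F [ 0.9 -0.7 -0.2] gap -0.0 end [ 0.6012 -0.1324  0.17  ] left [-0. -0.  0.] k 1.0
[0.16, 0.06, 2.24, 0.0, -0.001, -0.001, 0.0, 0.0, 0.0, 0.0, 0.0, 0.0, 0.0, 0.0, 0.0, 0.0, 0.0, 0.0, 0.0, 0.0, 0.0, 0.0, 0.0, 0.0, 0.0, 0.0, 0.0, 0.0, 0.0, 0.0, 0.0, 0.0, 0.0, 0.0, 0.0]
```

View pics/scene12.png

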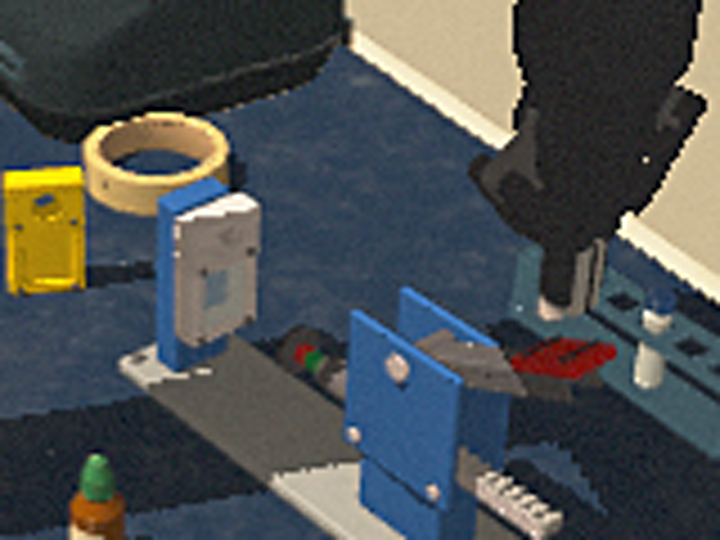

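View pics/top12.png

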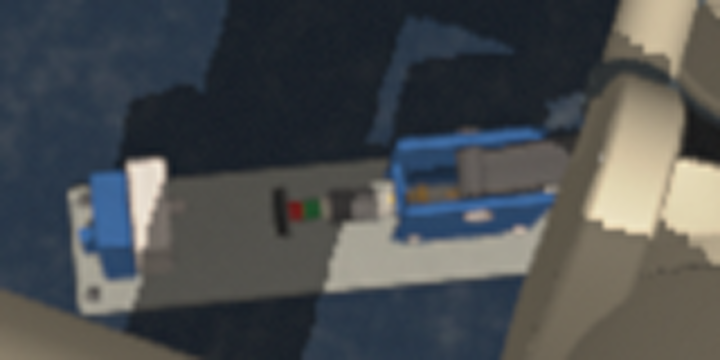

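{"op": "carry_out", "data": {"deltas": [0.1,0,2.0,0,0,0,0,-0.3,0,1.0,0,0,0,0,-0.3,0,1.0,0,0,0,0,-0.4,0,1.0,0,0,0,0,-0.3,0,0.8,0,0,0,0]}}

```text
clock: 12.8
ee_pos: [0.6043, -0.1454, 0.1352]
ee_rot: [0.002, 0.661, 0.751, 0.002]
ft_force: [-0.3, 2.7, 3.9]
finger_gap: 0.0002
```

```bash
python3 plan.py .6028 -.1449 .131 .126 0 .02;python3 snap.py 13;  python3 plan.py .6028 -.1449 .131 .126 0 .02
```

```text
t 12.8 at [ 0.6043 -0.1454  0.1352] yaw 0.126 F [-0.3  2.7  3.9] gap 0.0002 end [ 0.6028 -0.1449  0.131 ] left [ 0.  0. -0.] k 1.0
[0.07, -0.15, 0.42, 0.005, 0.001, 0.001, 0.0, 0.0, 0.0, 0.0, 0.0, 0.0, 0.0, 0.0, 0.0, 0.0, 0.0, 0.0, 0.0, 0.0, 0.0, 0.0, 0.0, 0.0, 0.0, 0.0, 0.0, 0.0, 0.0, 0.0, 0.0, 0.0, 0.0, 0.0, 0.0]
t 12.9 at [ 0.6042 -0.1457  0.1348] yaw 0.126 F [1.1 1.3 1.2] gap 0.0001 end [ 0.6028 -0.1449  0.131 ] left [ 0. -0. -0.] k 1.0
[0.1, -0.13, 0.37, 0.004, 0.001, 0.001, 0.0, 0.0, 0.0, 0.0, 0.0, 0.0, 0.0, 0.0, 0.0, 0.0, 0.0, 0.0, 0.0, 0.0, 0.0, 0.0, 0.0, 0.0, 0.0, 0.0, 0.0, 0.0, 0.0, 0.0, 0.0, 0.0, 0.0, 0.0, 0.0]
```

View pics/scene13.png

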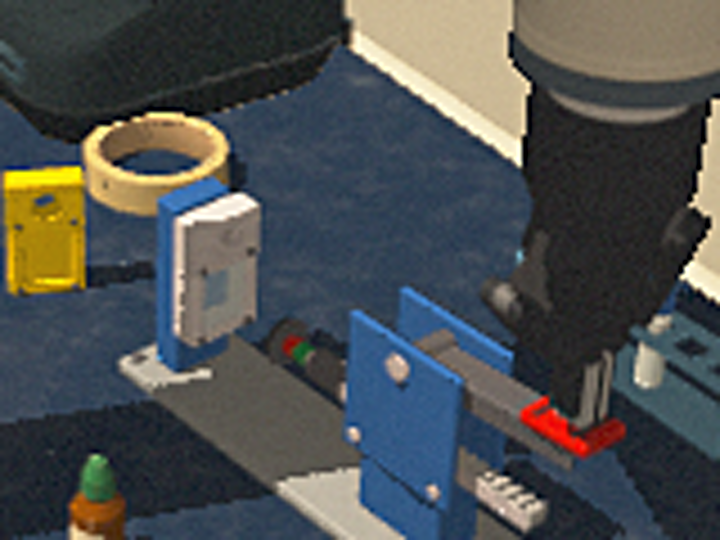

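View pics/top13.png

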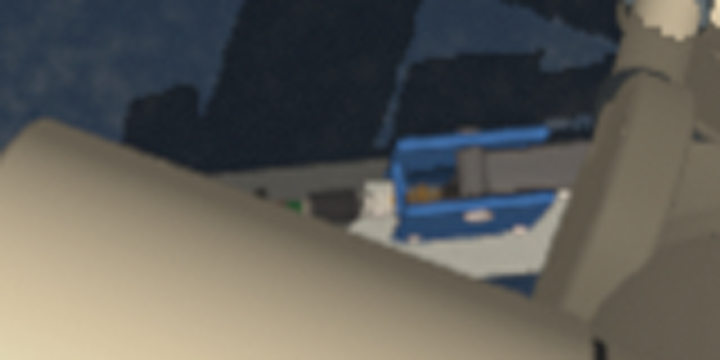

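{"op": "carry_out", "data": {"deltas": [0,-0.1,0.3,0.004,0.001,0,0,0,0,0,0,0,0,0,0.4,0,-1.5,0,0,0,0,0.5,0,-1.5,0,0,0,0,0.4,0,-1.0,0,0,0,0]}}

```text
clock: 13.4
ee_pos: [0.6011, -0.1327, 0.174]
ee_rot: [-0.001, 0.661, 0.75, -0.0]
ft_force: [0.2, 0.2, -0.4]
finger_gap: 0.0001
```

```bash
cat > rod.py <<'E'
import sys
from fit import *
P=(.5832,.0099,1.697)
def measure(name=None):
    d=shot('scene',name);im=d['pixels']
    hsv=cv2.cvtColor(im,cv2.COLOR_RGB2HSV)
    # strip around the rod axis in the image
    a=proj(d,place(np.array([[.02,0,.066]]),*P)[0]);b=proj(d,place(np.array([[.115,0,.066]]),*P)[0])
    m=np.zeros((420,560),np.uint8);cv2.line(m,tuple(int(v) for v in a),tuple(int(v) for v in b),255,9)
    out={}
    H,S,Vv=[hsv[:,:,i].astype(int) for i in range(3)]
    for n,q in dict(red=((H<8)|(H>172))&(S>150)&(Vv>60),green=(H>45)&(H<85)&(S>110)&(Vv>50)).items():
        ys,xs=np.nonzero(q&(m>0))
        if len(xs)==0: out[n]=None;continue
        c=np.array([xs.mean(),ys.mean()])
        t=np.linspace(-.03,.13,321);L=np.array([proj(d,place(np.array([[x,0,.068]]),*P)[0]) for x in t])
        out[n]=(len(xs),np.round(c,1),round(float(t[np.argmin(((L-c)**2).sum(1))]),4),round(float(t[np.argmin(((L-[xs.min(),c[1]])**2).sum(1))]),4))
    return out
if __name__=='__main__':
    n=sys.argv[1]
    print(measure('S'+n))
    im=cv2.imread(f'pics/S{n}.png')[150:270,250:410];cv2.imwrite(f'pics/S{n}c.png',cv2.resize(im,None,fx=4.5,fy=4.5,interpolation=cv2.INTER_CUBIC))
    import plan;s,p,Q=plan.state();print('t',s['clock'],np.round(p,4),np.round(s['ft_force'],1))
E
python3 rod.py 14; python3 plan.py .6012 -.1324 .169 .126 0 .02
```

```text
{'red': (11, array([313.5, 225.4]), 0.0415, 0.045), 'green': (10, array([316.3, 227.1]), 0.0315, 0.0345)}
t 13.45 [ 0.6018 -0.1324  0.1756] [2.4 0.3 3.1]
t 13.45 at [ 0.6018 -0.1324  0.1756] yaw 0.126 F [2.4 0.3 3.1] gap -0.0004 end [ 0.6012 -0.1324  0.169 ] left [ 0.  0. -0.] k 1.0
[0.0, -0.06, 0.66, 0.001, 0.0, 0.0, 0.0, 0.0, 0.0, 0.0, 0.0, 0.0, 0.0, 0.0, 0.0, 0.0, 0.0, 0.0, 0.0, 0.0, 0.0, 0.0, 0.0, 0.0, 0.0, 0.0, 0.0, 0.0, 0.0, 0.0, 0.0, 0.0, 0.0, 0.0, 0.0]
```

View pics/S14c.png

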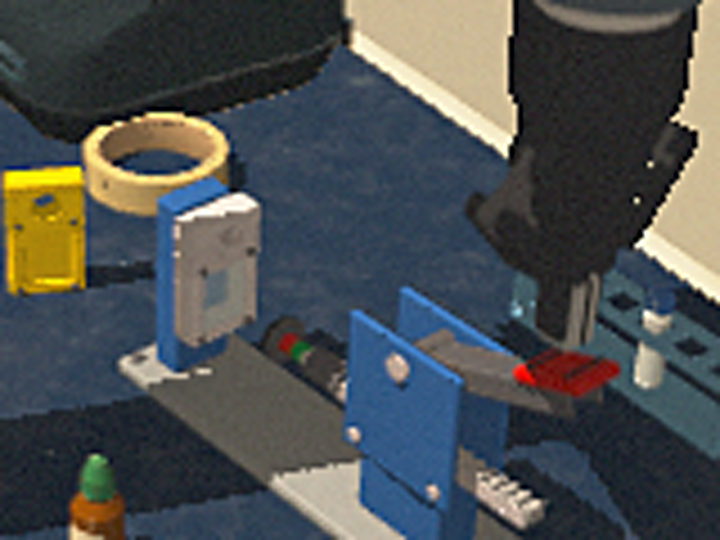

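{"op": "carry_out", "data": {"deltas": [0,0,1.2,0,0,0,0,-0.3,0,1.0,0,0,0,0,-0.4,0,1.0,0,0,0,0,-0.4,0,1.0,0,0,0,0,-0.2,0,0.4,0,0,0,0]}}

```text
clock: 13.95
ee_pos: [0.604, -0.1448, 0.1272]
ee_rot: [0.001, 0.661, 0.751, 0.001]
ft_force: [-6.4, 20.9, 42.3]
finger_gap: 0.0002
```

```bash
python3 - <<'E'
import rod,cv2,h
real=rod.shot
d0=real('scene')
for n in('scene0','s4','s5'):
    im=cv2.imread(f'pics/{n}.png')[:,:,::-1].copy()
    rod.shot=lambda c,name=None:dict(d0,pixels=im)
    print(n,rod.measure())
E
python3 rod.py 15; python3 plan.py .6028 -.1449 .131 .126 0 .02
```

```text
scene0 {'red': (11, array([316.6, 227.8]), 0.0295, 0.0335), 'green': (13, array([319.3, 229.5]), 0.02, 0.023)}
s4 {'red': (12, array([316.7, 227.7]), 0.0295, 0.0335), 'green': (12, array([319.3, 229.3]), 0.02, 0.0235)}
s5 {'red': (9, array([316.7, 228. ]), 0.029, 0.033), 'green': (12, array([319.3, 229.3]), 0.02, 0.0235)}
{'red': (8, array([308.9, 222.2]), 0.0585, 0.0605), 'green': (11, array([311.2, 224.1]), 0.0495, 0.0525)}
t 14.05 [ 0.6041 -0.1446  0.1283] [-5.4 10.8 23.5]
t 14.05 at [ 0.6041 -0.1446  0.1283] yaw 0.126 F [-5.4 10.8 23.5] gap -0.0001 end [ 0.6028 -0.1449  0.131 ] left [ 0.  0. -0.] k 1.0
[-0.02, -0.13, -0.27, 0.004, 0.0, 0.001, 0.0, 0.0, 0.0, 0.0, 0.0, 0.0, 0.0, 0.0, 0.0, 0.0, 0.0, 0.0, 0.0, 0.0, 0.0, 0.0, 0.0, 0.0, 0.0, 0.0, 0.0, 0.0, 0.0, 0.0, 0.0, 0.0, 0.0, 0.0, 0.0]
```

View pics/S15c.png

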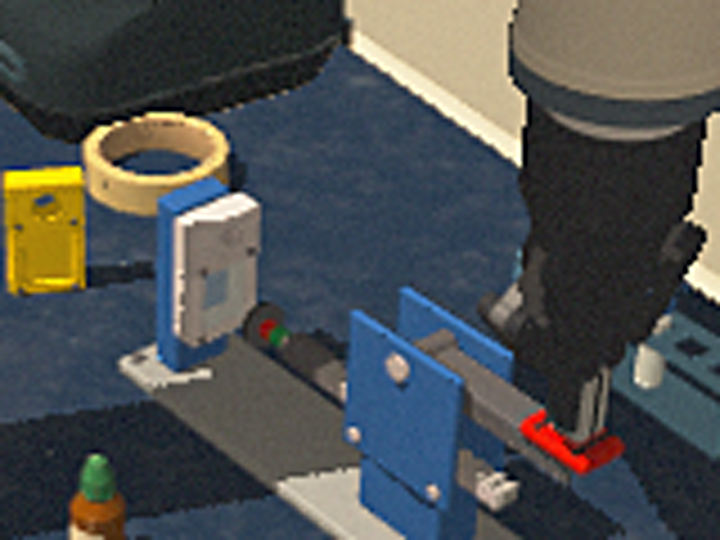

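{"op": "carry_out", "data": {"deltas": [0.3,-0.1,-1.5,0.003,0,0,0,0.4,0,-1.5,0,0,0,0,0.5,0,-1.6,0,0,0,0,0,0,0,0,0,0,0,0,0,0,0,0,0,0]}}

```text
clock: 14.55
ee_pos: [0.6001, -0.133, 0.1728]
ee_rot: [-0.002, 0.661, 0.75, -0.001]
ft_force: [0.5, -0.3, 0.1]
finger_gap: 0.0001
```

```bash
python3 rod.py 16; python3 plan.py .6012 -.1324 .170 .126 0 .02
```

```text
{'red': (10, array([308.6, 222.2]), 0.059, 0.0635), 'green': (10, array([311.2, 223.6]), 0.05, 0.053)}
t 14.6 [ 0.6002 -0.133   0.1728] [-0.  -0.2  1. ]
t 14.6 at [ 0.6002 -0.133   0.1728] yaw 0.126 F [-0.  -0.2  1. ] gap 0.0003 end [ 0.6012 -0.1324  0.17  ] left [-0.  0.  0.] k 1.0
[0.05, 0.11, 0.28, -0.003, -0.002, 0.0, 0.0, 0.0, 0.0, 0.0, 0.0, 0.0, 0.0, 0.0, 0.0, 0.0, 0.0, 0.0, 0.0, 0.0, 0.0, 0.0, 0.0, 0.0, 0.0, 0.0, 0.0, 0.0, 0.0, 0.0, 0.0, 0.0, 0.0, 0.0, 0.0]
```

{"op": "carry_out", "data": {"deltas": [-0.1,0.1,1.0,0,0,0,0,-0.3,0,1.0,0,0,0,0,-0.4,0,1.0,0,0,0,0,-0.4,0,0.8,0,0,0,0,-0.1,0,0.2,0,0,0,0]}}

```text
clock: 15.1
ee_pos: [0.6029, -0.1463, 0.1277]
ee_rot: [-0.003, 0.661, 0.75, -0.0]
ft_force: [-5.4, 13.0, 34.2]
finger_gap: 0.0001
```

```bash
python3 rod.py 17; python3 plan.py .6028 -.1449 .131 .126 0 .02
```

```text
{'red': (8, array([304.9, 219.2]), 0.074, 0.0765), 'green': (10, array([307.1, 221.3]), 0.0645, 0.0675)}
t 15.15 [ 0.6029 -0.1462  0.1281] [-5.5  8.5 26.1]
t 15.15 at [ 0.6029 -0.1462  0.1281] yaw 0.126 F [-5.5  8.5 26.1] gap 0.0002 end [ 0.6028 -0.1449  0.131 ] left [-0. -0.  0.] k 1.0
[0.13, 0.01, -0.29, -0.004, -0.004, 0.0, 0.0, 0.0, 0.0, 0.0, 0.0, 0.0, 0.0, 0.0, 0.0, 0.0, 0.0, 0.0, 0.0, 0.0, 0.0, 0.0, 0.0, 0.0, 0.0, 0.0, 0.0, 0.0, 0.0, 0.0, 0.0, 0.0, 0.0, 0.0, 0.0]
```

View pics/S17c.png

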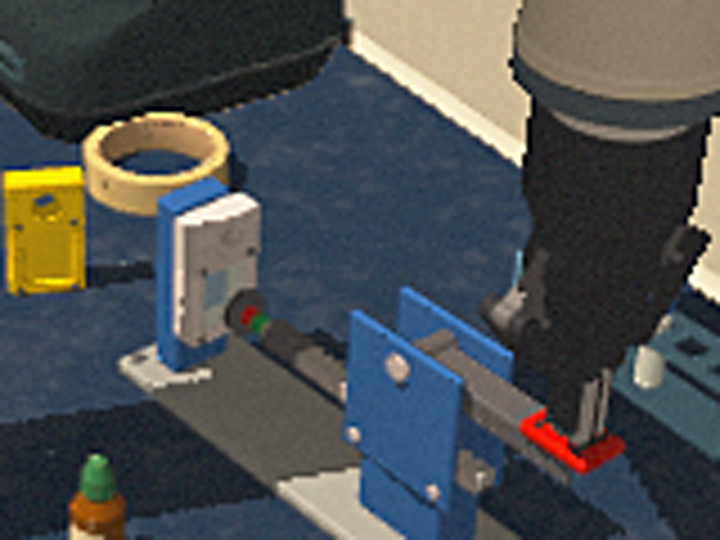

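{"op": "carry_out", "data": {"deltas": [0.4,0,-1.6,-0.003,-0.004,0,0,0.5,0,-1.6,0,0,0,0,0.5,0,-1.4,0,0,0,0,0,0,0,0,0,0,0,0,0,0,0,0,0,0]}}

```text
clock: 15.65
ee_pos: [0.6001, -0.1326, 0.173]
ee_rot: [-0.002, 0.662, 0.75, -0.001]
ft_force: [-0.4, -0.3, -0.2]
finger_gap: -0.0003
```

```bash
python3 rod.py 18; python3 plan.py .6012 -.1324 .170 .126 0 .02
```

```text
{'red': (11, array([304.5, 219.4]), 0.075, 0.0785), 'green': (11, array([307. , 221.2]), 0.065, 0.0675)}
t 15.7 [ 0.6002 -0.1326  0.173 ] [-0.2  0.1  0.6]
t 15.7 at [ 0.6002 -0.1326  0.173 ] yaw 0.126 F [-0.2  0.1  0.6] gap -0.0001 end [ 0.6012 -0.1324  0.17  ] left [ 0. -0. -0.] k 1.0
[0.01, 0.1, 0.3, -0.004, -0.001, -0.001, 0.0, 0.0, 0.0, 0.0, 0.0, 0.0, 0.0, 0.0, 0.0, 0.0, 0.0, 0.0, 0.0, 0.0, 0.0, 0.0, 0.0, 0.0, 0.0, 0.0, 0.0, 0.0, 0.0, 0.0, 0.0, 0.0, 0.0, 0.0, 0.0]
```

Stroke 4. It can compress the spring by about 4 mm at most, so it is safe.

{"op": "carry_out", "data": {"deltas": [-0.1,0.1,1.0,0.003,0.002,0,0,-0.3,0,1.0,0,0,0,0,-0.4,0,1.0,0,0,0,0,-0.3,0,0.7,0,0,0,0,-0.1,0,0.1,0,0,0,0]}}

```text
clock: 16.2
ee_pos: [0.6023, -0.1452, 0.1297]
ee_rot: [-0.004, 0.662, 0.75, -0.002]
ft_force: [-0.2, 3.9, 3.8]
finger_gap: -0.0001
```

```bash
python3 rod.py 19; python3 plan.py .6028 -.1449 .131 .126 0 .02
```

```text
{'red': (8, array([301.2, 216.9]), 0.088, 0.091), 'green': (11, array([303.5, 219. ]), 0.078, 0.082)}
t 16.25 [ 0.6023 -0.1453  0.1299] [-0.7  1.3  1.8]
t 16.25 at [ 0.6023 -0.1453  0.1299] yaw 0.126 F [-0.7  1.3  1.8] gap 0.0003 end [ 0.6028 -0.1449  0.131 ] left [0. 0. 0.] k 1.0
[0.03, 0.05, -0.11, -0.009, -0.004, -0.001, 0.0, 0.0, 0.0, 0.0, 0.0, 0.0, 0.0, 0.0, 0.0, 0.0, 0.0, 0.0, 0.0, 0.0, 0.0, 0.0, 0.0, 0.0, 0.0, 0.0, 0.0, 0.0, 0.0, 0.0, 0.0, 0.0, 0.0, 0.0, 0.0]
```

View pics/S19c.png

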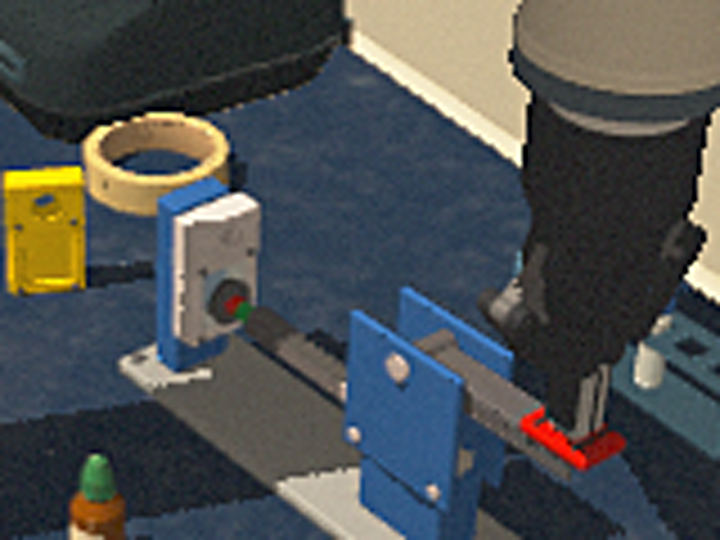

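Pad is now at about x = 0.097, just at contact, with the spring roughly free. I'll release and do the last stroke in stages.

{"op": "carry_out", "data": {"deltas": [0.4,0,-1.5,-0.009,-0.004,0,0,0.5,0,-1.5,0,0,0,0,0.4,0,-1.3,0,0,0,0,0,0,0,0,0,0,0,0,0,0,0,0,0,0]}}

```text
clock: 16.75
ee_pos: [0.6006, -0.1317, 0.1774]
ee_rot: [0.001, 0.662, 0.75, 0.0]
ft_force: [0.4, 0.4, -0.2]
finger_gap: 0.0001
```

```bash
python3 rod.py 20; python3 plan.py .6012 -.1324 .170 .126 0 .02
```

```text
{'red': (9, array([301.2, 217.1]), 0.0875, 0.0905), 'green': (12, array([303.6, 219. ]), 0.078, 0.082)}
t 16.8 [ 0.6007 -0.1318  0.1774] [ 0.4  1.  -0.2]
t 16.8 at [ 0.6007 -0.1318  0.1774] yaw 0.126 F [ 0.4  1.  -0.2] gap 0.0002 end [ 0.6012 -0.1324  0.17  ] left [ 0.  0. -0.] k 1.0
[-0.07, 0.04, 0.74, 0.002, 0.002, -0.001, 0.0, 0.0, 0.0, 0.0, 0.0, 0.0, 0.0, 0.0, 0.0, 0.0, 0.0, 0.0, 0.0, 0.0, 0.0, 0.0, 0.0, 0.0, 0.0, 0.0, 0.0, 0.0, 0.0, 0.0, 0.0, 0.0, 0.0, 0.0, 0.0]
```

View pics/S20c.png

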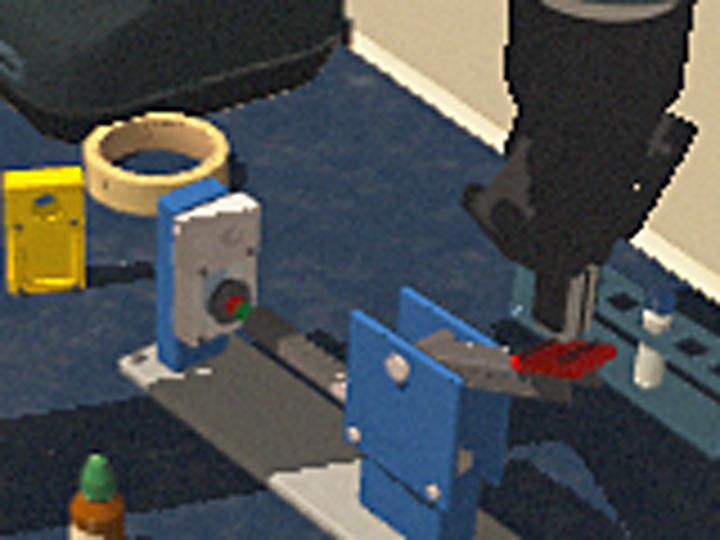

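{"op": "carry_out", "data": {"deltas": [0,0,0.8,0.002,0.002,0,0,-0.2,0,0.7,0,0,0,0,-0.2,0,0.6,0,0,0,0,-0.2,0,0.5,0,0,0,0,0,0,0,0,0,0,0]}}

```text
clock: 17.3
ee_pos: [0.6019, -0.1394, 0.1478]
ee_rot: [0.0, 0.662, 0.75, -0.0]
ft_force: [1.6, 0.6, 5.0]
finger_gap: 0.0
```

```bash
python3 rod.py 21; python3 plan.py .6022 -.1404 .148 .126 0 .02
```

```text
{'red': (9, array([301.2, 217.1]), 0.0875, 0.0905), 'green': (1, array([303., 218.]), 0.081, 0.081)}
t 17.35 [ 0.6019 -0.1393  0.1481] [0.8 0.6 3.3]
t 17.35 at [ 0.6019 -0.1393  0.1481] yaw 0.126 F [0.8 0.6 3.3] gap -0.0003 end [ 0.6022 -0.1404  0.148 ] left [-0. -0.  0.] k 1.0
[-0.11, 0.02, 0.01, 0.0, 0.001, -0.002, 0.0, 0.0, 0.0, 0.0, 0.0, 0.0, 0.0, 0.0, 0.0, 0.0, 0.0, 0.0, 0.0, 0.0, 0.0, 0.0, 0.0, 0.0, 0.0, 0.0, 0.0, 0.0, 0.0, 0.0, 0.0, 0.0, 0.0, 0.0, 0.0]
```

View pics/S21c.png

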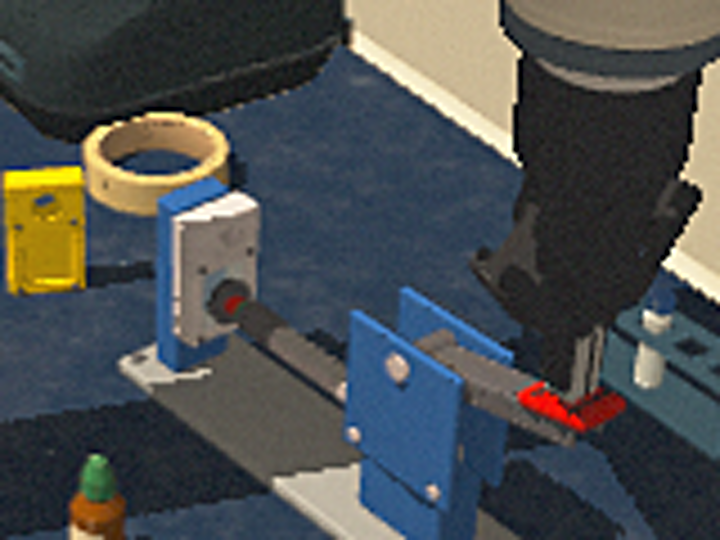

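```bash
python3 - <<'E'
from h import *
shot('wrist','w22')
im=shot('top','t22')['pixels'][:,:,::-1][130:210,240:400];cv2.imwrite('pics/t22c.png',cv2.resize(im,None,fx=5,fy=5,interpolation=cv2.INTER_CUBIC))
im=shot('scene','s22')['pixels'][:,:,::-1][200:240,285:330];cv2.imwrite('pics/s22c.png',cv2.resize(im,None,fx=16,fy=14,interpolation=cv2.INTER_NEAREST))
E
python3 plan.py .6022 -.1404 .148 .126 0 .02
```

```text
t 17.5 at [ 0.6019 -0.139   0.1489] yaw 0.126 F [0.8 1.2 3.4] gap 0.0004 end [ 0.6022 -0.1404  0.148 ] left [ 0. -0. -0.] k 1.0
[-0.14, 0.01, 0.09, 0.001, 0.001, -0.001, 0.0, 0.0, 0.0, 0.0, 0.0, 0.0, 0.0, 0.0, 0.0, 0.0, 0.0, 0.0, 0.0, 0.0, 0.0, 0.0, 0.0, 0.0, 0.0, 0.0, 0.0, 0.0, 0.0, 0.0, 0.0, 0.0, 0.0, 0.0, 0.0]
```

View pics/w22.png

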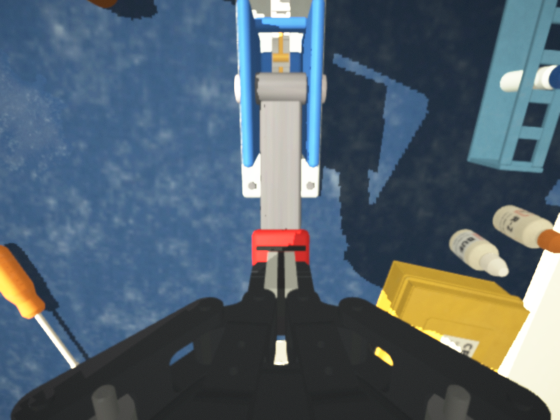

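View pics/t22c.png

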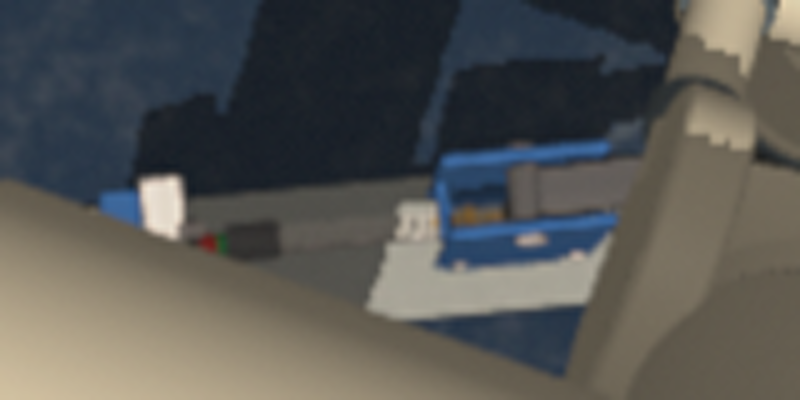

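View pics/s22c.png

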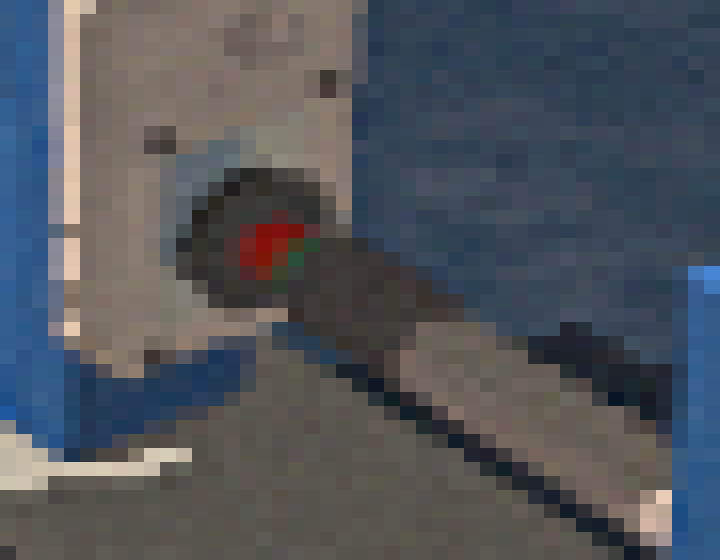

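The top view shows the white band gone in, about half of the green band left, and red fully out, so the spring is near 9 mm. I'll check that this holds steady.

{"op": "carry_out", "data": {"deltas": [-0.1,0,0.1,0.001,0.001,0,0,0,0,0,0,0,0,0,0,0,0,0,0,0,0,0,0,0,0,0,0,0,0,0,0,0,0,0,0]}}

```text
clock: 18.0
ee_pos: [0.6019, -0.1394, 0.1482]
ee_rot: [-0.0, 0.662, 0.75, 0.0]
ft_force: [0.8, 2.5, 4.0]
finger_gap: 0.0001
```

```bash
python3 - <<'E'
from h import *
from plan import state
for i in range(6):
    im=shot('top')['pixels'][:,:,::-1][130:210,240:400]
    s,p,Q=state();print(round(s['clock'],2),np.round(p,4),np.round(s['ft_force'],1))
cv2.imwrite('pics/t23c.png',cv2.resize(im,None,fx=5,fy=5,interpolation=cv2.INTER_CUBIC))
E
python3 rod.py 23
```

```text
18.05 [ 0.602  -0.1395  0.1482] [0.2 1.9 3.7]
18.1 [ 0.6019 -0.1395  0.1481] [1.6 1.1 3.7]
18.15 [ 0.602  -0.1395  0.1481] [0.2 1.9 4.2]
18.2 [ 0.6019 -0.1395  0.1481] [0.3 0.7 4. ]
18.25 [ 0.6019 -0.1395  0.1481] [0.3 1.7 3.4]
18.3 [ 0.6019 -0.1395  0.1481] [-0.1  1.8  4.1]
{'red': (9, array([301.2, 217.1]), 0.0875, 0.0905), 'green': None}
t 18.35 [ 0.602  -0.1394  0.1481] [0.2 2.3 4.8]
```

View pics/t23c.png

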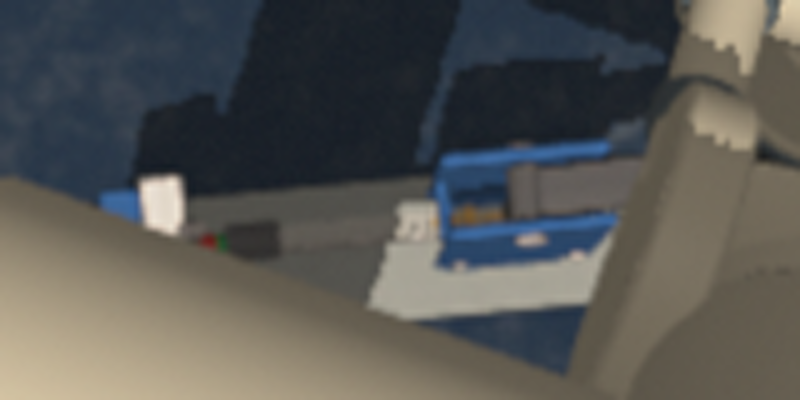

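View pics/S23c.png

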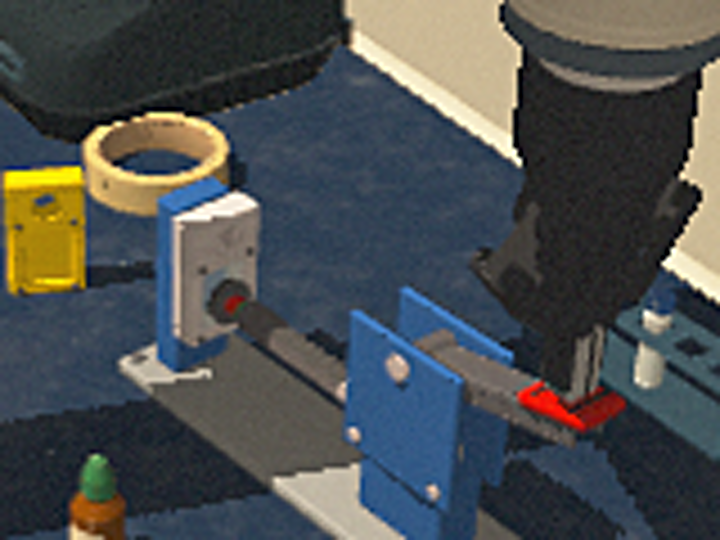

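```bash
python3 - <<'E'
from h import *
import numpy as np
d=shot('top','t24')
def px(u,v):
    p=at_z(d,(u,v),.07)[:2]-[.5832,.0099];c,s=np.cos(1.697),np.sin(1.697);return np.round([c*p[0]+s*p[1],-s*p[0]+c*p[1]],4)
from fit import place
P=(.5832,.0099,1.697)
for n,f in (('0','pics/top0.png'),('now','pics/t24.png')):
    im=cv2.imread(f)[:,:,::-1]
    rows=[]
    for x in np.arange(.0,.1,.002):
        u,v=proj(d,place(np.array([[x,-.001,.071]]),*P)[0])
        c=cv2.getRectSubPix(im,(1,1),(float(u),float(v)))[0,0]
        rows.append(f"{x*1000:.0f}:{','.join(map(str,c))}")
    print(n,' '.join(rows))
E
```

```text
0 0:134,127,121 2:135,127,122 4:135,128,123 6:136,129,124 8:149,140,132 10:200,185,166 12:237,228,209 14:235,236,205 16:171,216,156 18:93,195,106 20:73,192,98 22:89,193,100 24:164,170,91 26:220,115,72 28:241,73,59 30:237,68,62 32:217,86,80 34:135,95,91 36:88,80,76 38:82,82,76 40:119,117,108 42:176,173,159 44:214,210,193 46:215,210,194 48:214,209,193 50:214,210,192 52:214,210,192 54:214,209,192 56:213,208,192 58:211,207,190 60:211,206,190 62:211,207,190 64:212,207,190 66:212,207,191 68:212,207,191 70:212,207,192 72:212,207,192 74:212,207,191 76:212,207,191 78:212,207,191 80:213,208,192 82:214,209,193 84:214,209,193 86:206,201,186 88:182,178,165 90:146,142,133 92:118,114,108 94:115,111,105 96:118,113,106 98:120,115,108
now 0:93,89,83 2:93,89,83 4:93,89,83 6:94,89,83 8:94,90,83 10:94,89,83 12:94,90,83 14:94,90,84 16:94,90,83 18:93,89,82 20:94,90,83 22:94,91,84 24:94,90,83 26:94,90,83 28:94,90,83 30:95,90,84 32:94,89,83 34:94,90,84 36:94,90,83 38:94,90,83 40:94,90,83 42:94,90,83 44:95,91,84 46:95,91,84 48:95,91,84 50:89,85,80 52:78,74,70 54:62,58,56 56:52,49,49 58:52,50,49 60:52,50,49 62:52,50,49 64:53,51,49 66:54,51,50 68:54,52,51 70:54,52,51 72:54,53,52 74:54,53,52 76:51,54,50 78:45,61,47 80:37,72,42 82:63,67,41 84:87,48,34 86:100,38,32 88:101,44,39 90:95,56,49 92:88,70,60 94:88,80,69 96:94,87,75 98:97,91,78
```

```bash
python3 -c "
from rig import r
print(r.close_job())"
```

```text
the job is handed in; nothing more can be done
None
```

The cell hangs by its eye on the peg, and I handed the job in at about 18.4 s with the trigger held down and the sleeve edge on green. No verdict was reported, so the checks below are my own.

- **Hanging:** I gripped the grey cell by its narrow sides, slid its eye over the peg, lowered it and let go. The first insertion touched the peg tip because the arm had risen about 8 mm. I backed off, realigned, and the second try went in cleanly.
- **Pumping:** I gave four full strokes on the red pad, then held a partial fifth at roughly half travel. Two of the full strokes hit the lever's down stop, and the wrist force reached about 42 N (limit 120 N).
- **Last checks:**
  - **Clamping:** In the camera views the cell hangs flat on the anvil with the pad pressing it.
  - **Bands:** White has gone in, about half of green still shows, and red is fully out. That puts the spring at about 9 mm, or roughly 5.5 N.
  - **Trigger:** It was held steady at about 4 N for the last 0.3 s.
  - **Bottle:** It looks undisturbed in the views; I did not measure its position.
- **Disagreement:** The scene camera showed almost no green at the end. From that angle the sleeve appears to hide the first few millimetres of the spindle, so I relied on the top view, which agreed with the rod travel.

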